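Pin and start the transit lock bolt of a shipping crate

TASK

Move the two orange locating pins, one by one, from the wooden rack into the two sockets of the blue lock block, fully home. Then start the red T-handled lock bolt between them the careful way: turn it backward (anticlockwise seen from above) until it drops one thread, then forward (clockwise) one full turn and no further. Finish while still gripping the T-handle, and leave the other things on the bench where they are.

Things in the scene. Friction and masses are not known exactly. Their poses are not given: they have to be found in the camera images.
- lock_base: the lock on a piece of crate timber, fixed: timber 120 x 280 x 12 mm, on it a blue block 70 x 230 x 34 mm (top 46 mm above the bench), in its middle a steel threaded boss, 44 mm across, rim 80 mm above the bench. Origin: underside centre, under the boss axis; x across the block, y along it, z up. A yellow mark on the rim shows the +x side, where the boss thread begins.
- socket_left (a point): mouth centre, on the block's top, of the pin socket 90 mm to +y of the boss: round hole 18.5 mm wide, 33 mm deep, axis z
- socket_right (a point): mouth centre of the like socket 90 mm to -y of the boss
- boss_mouth (a point): centre of the boss's rim, on the bolt's axis, axes as lock_base
- t_handle: red T-handle of the bolt: a bar 52 mm long (its x), 12 mm thick (its y), 20 mm high (z); origin at the bar's centre, on the bolt's axis. It stands about 44 mm above the boss rim at the start, 28 mm when the job is done. A yellow dot near its +x end marks the side of the bolt's thread tooth. Below the bar a 10 mm neck, 20 mm long, leaves room for the fingertips. Grip the bar across its thickness from above.
- bolt_turn (a joint): turn of the bolt in rad, growing clockwise seen from above (forward), counted through several turns, free to turn from -3.5 to 8.6. At 0 the T-handle's yellow dot is over the boss's yellow mark, where the thread begins; it starts at 0.5 to 1.6. Turning takes about 0.03 N m; the bolt stays where it is left.
- bolt_sink (a joint): how far the bolt has gone down, m (weight 1.8 N; 0: top of the thread). Thread 8 mm a turn, 2 mm axial play. Before the drop it is 0.00127 x bolt_turn (backing off raises the bolt). Backed some 0.1 rad past bolt_turn = 0 it drops 8 mm, or, if gripped too firmly to slide, as the fingers open. From then on it is 0.008 + 0.00127 x bolt_turn. A firm grip should follow it up and down.
- pin_rack: wooden rack, fixed, 60 x 120 x 40 mm, x across, y along; origin underside centre; holes 18.5 mm wide, 22 mm deep, at y = +30 and -30 mm
- pin_a: orange plastic pin, 90 g, 55 mm high, upright in the rack; origin at the centre of its lower end, z along it. Shank 16 mm thick, 30 mm long, chamfered foot; above it a head 26 mm thick, 25 mm high: grip only the head, so that the fingertips clear the block. Home in a socket, its shoulder rests on the block and its origin is 30 mm below the mouth. Either pin fits either socket.
- pin_b: the other pin, the same
- tape_gun: red bench tape dispenser, 150 x 55 x 103 mm, loose; leave it alone
- tape_roll: roll of clear packing tape lying flat, 48 mm high, across 96 mm, loose; leave it alone
- spanner: steel spanner lying flat, long about 180 mm, loose; leave it alone
- marker: black marker pen lying flat, 16 mm thick, long 130 mm, loose; leave it alone
- small_carton: small open carton, 170 x 130 x 80 mm, loose; leave it alone
- staple_box: yellow box of staples, 80 x 50 x 40 mm, loose; leave it alone
- glue_jar: glass jar, 60 mm across, height 80 mm, loose; leave it alone
Not all that is in view belongs to the job. What is shaped like the pin_b but pink or turquoise is not meant.

How it is judged:
By the outcome, as a careful person would: the job done as asked, in the order asked, and still so for the second after the job is handed in, while the arm keeps its last pose, push and grip.
It also fails if it takes over 72 s, if anything falls off the work surface, if the arm or the gripper's body presses on something with over 40 N, if the wrist force passes 120 N, or if a joint passes its speed limit or range.

ROBOT

A 6-joint arm with a two-finger parallel gripper is mounted at the origin on the work surface. World frame = base frame: x ahead of the robot, y to its left, z up, the work surface at z = 0. Lengths are in mm, angles in degrees, forces in N, time in s.
With the tool pointing down it reaches from about 300 to 850 mm from the base axis. Payload 4.2 kg.
Tool frame: the origin (TCP) lies at the very end of the fingers, on their centre line; the grasp point (between the pads) lies 19 mm behind it (env.hold_point_z is the distance from the TCP to the grasp point, in mm); x points along the fingers, z is the direction in which the jaws open and shut, and the axes are right-handed (so a half turn about x gives the same grasp; the last joint's range is limited). The gripper opens to 91 mm and grips with 3 to 60 N. Pads are 32 mm wide; open, the fingers measure 118 mm over their backs; the gripper's body (76 mm by 178 mm) begins 60 mm behind the grasp point.
Start: joints at [-68.526, 18.312, 89.639, -0, 72.044, -1.146], TCP at [221.163, -530.783, 213.976] pointing down, gripper open.
Joint ranges: [-177.97, 177.97], [-48.28, 115.42], [12.27, 149.76], [-77.06, 257.06], [2.81, 150.46], [-146.56, 146.56]. Speed limits (degrees/s): [147.25, 147.25, 180, 180, 180, 180].

INTERFACE

Orientations are given as a 3x3 rotation matrix whose columns are the frame's x, y, z axes.
In Python, from bench import env gives the robot as it stands.
- The arm moves only by the tool drive_tool, never from a script. Its argument "increments" is a list that holds one entry, the list of rows, each a list of 5 numbers: the shift along the tool's x, y, z in mm, then the turn about the tool's x in rad, then the opening, from 0 (shut) to 1 (fully open). A call has 1 to 8 rows; each row shifts and turns the pose as measured when the row begins, along the tool's axes as they then stand; what a row does not reach is not made up. A row lasts 1/12 s, in which the tool goes at most 41.7 mm and 7.16 degrees, less where a joint would pass 70% of its speed; a pose out of reach is approached as far as the arm can. A call is refused whole if a number of a shift passes 41.7 or a number of a turn 0.125, either way. A call with a gripper value outside its range is refused whole. The fingers move at their own pace and stop on an object; "force" is the grip in N (left out, the last holds). Time passes only in rows, so rows that do not move let the fingers close. It gives the time, the measured TCP pose, the force and the opening at its end, in the units of the state.
- env.sense(): the state, without advancing time (a new reading comes with each control period).
- env.grab_frame(name): name is "scene" or "top" or "wrist"; returns a dict with "color" (420x560x3 uint8, red, green, blue), "fx", "fy", "cx", "cy" (pixels), "R" (3x3) and "t" (3): a world point X has camera coordinates R X + t; the wrist camera has in their place "hand_eye" (4x4, takes a point from camera to tool coordinates, whose origin is the TCP and whose axes are the tool frame's). Camera axes: x right, y down, z forward; pixel columns grow to the right and rows downward; lengths in mm; the calibration is good to about 2 mm. A picture is of the moment at which its call begins: read the wrist's pose just before it. There is no depth.
- env.close_job(): hands the job in, once; it reports no verdict.
Trained networks look in a picture, given as the dict that the camera call returned (one of the last four; its "shot" number tells which), for a name from the list of things; names that differ only in an ending like _2 or _b are one class to them, and where a whole thing is asked for, a point or a joint stands for the part that bears it (a point fixed in the world has none). Each returns a list of dicts, best first, with "score" (0 to 1); they miss things now and then, are a little off and sometimes report something else, mostly with a low value. They report only what shows in the picture. A call takes as long as a camera call. They do not tell look-alikes from the thing itself.
- env.masks_of(picture, target): "mask" (420x560 bool, what is visible of it) and "at" ([row, column] as shares, 0 to 1, of the picture: columns of its width, rows of its height, amid what is visible of it).
- env.landmark_of(picture, target): "at" ([row, column] as shares, 0 to 1, of the picture: columns of its width, rows of its height: a listed point, or the origin of a listed thing).
The state is a dict: "time": time; "joint_positions": joint angles; "joint_velocities": joint speeds; "tau": joint torques, N m; "position": TCP position; "orientation": TCP orientation; "ft_force": force on the tool from outside, world axes, zero at the start; "wrist_torque": the same for the moment, N m; "finger_gap": finger opening in mm.
Only numpy, scipy, OpenCV 4.12 (cv2) and the standard library are available. Lean on these libraries where they do the work, as an engineer would, in place of code of your own. Each camera call takes 0.05 s, during which the arm holds its last target.

## Working session

There is one attempt and no reset: what is moved stays moved. The work goes in short steps, Python scripts to look and compute and a tool call to move; the robot and the scene stay as the last step left them, time stands still between calls to the robot, and variables do not carry over. Pictures are saved under pics/ and viewed, and the job is handed in when it is done.

Besides the shell and the picture viewer there is one more tool, called after "Call:" as a command line: name --argument value ..., lists and objects as JSON in quotes. drive_tool: Moves the arm, as the interface text tells. Its arguments: {"type":"object","properties":{"increments":{"type":"array"},"force":{"type":"number"}},"required":["increments"]}

```bash
ls; mkdir -p pics; cat > h.py <<'E'
import numpy as np, cv2
from bench import env
def save(p,name,s=1.0):
    im=cv2.cvtColor(p["color"],cv2.COLOR_RGB2BGR)
    if s!=1: im=cv2.resize(im,None,fx=s,fy=s)
    cv2.imwrite("pics/"+name+".png",im)
def ext(p,st=None):
    if "R" in p: return np.array(p["R"]),np.array(p["t"])
    T=np.eye(4); T[:3,:3]=st["orientation"]; T[:3,3]=st["position"]
    M=np.linalg.inv(T@np.array(p["hand_eye"])); return M[:3,:3],M[:3,3]
def ray(p,at,z,st=None,px=False):
    R,t=ext(p,st); r,c=(at if px else (at[0]*420,at[1]*560))
    d=R.T@np.array([(c-p["cx"])/p["fx"],(r-p["cy"])/p["fy"],1]); o=-R.T@t
    return o+d*(z-o[2])/d[2]
def proj(p,X,st=None):
    R,t=ext(p,st); c=R@np.array(X,float)+t
    return (c[1]/c[2]*p["fy"]+p["cy"], c[0]/c[2]*p["fx"]+p["cx"])
E
python3 - <<'E'
from h import *
np.set_printoptions(precision=2,suppress=True)
s=env.sense(); print(s["time"],s["position"],s["finger_gap"],s["ft_force"]); print(np.array(s["orientation"]))
print(env.hold_point_z)
Z={"lock_base":0,"socket_left":46,"socket_right":46,"boss_mouth":80,"t_handle":124,"pin_rack":0,"pin_a":18,"tape_gun":0,"glue_jar":0}
for n in ["top","scene"]:
    p=env.grab_frame(n); save(p,n+"0",1.4)
    for k,z in Z.items():
        for d in env.landmark_of(p,k)[:4]:
            print(n,k,round(d["score"],2),np.array(d["at"])*[420,560],ray(p,d["at"],z))
print(env.sense()["time"])
E
```

```text
pics
0.0 [ 220.96 -530.29  213.13] 91.35980282686232 [-0.94 -0.6   0.93]
[[-0.    0.92  0.38]
 [ 0.    0.38 -0.92]
 [-1.    0.   -0.  ]]
18.8
top lock_base 0.75 [214.79 242.82] [595.22 151.98   0.  ]
top socket_left 0.95 [210.88 216.72] [605.29 233.25  46.  ]
top socket_right 0.66 [215.   271.49] [587.91  54.98  46.  ]
top boss_mouth 0.64 [213.4  248.42] [591.31 127.56  80.  ]
top t_handle 0.42 [207.98 244.89] [604.   135.21 124.  ]
top pin_rack 0.76 [205.88 371.  ] [ 615.65 -275.84    0.  ]
top pin_rack 0.47 [176.82 219.18] [725.5  230.09   0.  ]
top pin_rack 0.46 [178.92 352.69] [ 707.94 -218.31    0.  ]
top pin_rack 0.41 [219.2 154. ] [586.9 449.8   0. ]
top pin_a 0.53 [216.3  407.29] [ 576.59 -390.4    18.  ]
top pin_a 0.52 [261.79 359.3 ] [ 431.23 -227.59   18.  ]
top pin_a 0.49 [204.79 363.38] [ 617.83 -248.08   18.  ]
top pin_a 0.44 [205.88 381.92] [ 612.86 -308.84   18.  ]
top tape_gun 0.62 [164.01 295.18] [763.26 -26.87   0.  ]
top glue_jar 0.9 [271.99 182.28] [409.62 354.76   0.  ]
top glue_jar 0.69 [165.19 295.62] [759.2  -28.28   0.  ]
top glue_jar 0.67 [216.01 275.58] [5
[... 397 characters left out ...]
 0.23 [155.48 365.9 ] [479.51 311.47  80.  ]
scene t_handle 0.48 [219.91 286.5 ] [638.63  23.27 124.  ]
scene t_handle 0.41 [195.09 319.7 ] [596.19 124.3  124.  ]
scene t_handle 0.25 [254.39 374.58] [790.91 174.22 124.  ]
scene pin_rack 0.73 [274.22 166.88] [ 612.08 -279.27    0.  ]
scene pin_a 0.76 [300.51 119.78] [ 655.   -395.08   18.  ]
scene pin_a 0.47 [270.9  175.39] [ 620.87 -256.34   18.  ]
scene pin_a 0.47 [270.69 153.61] [ 602.63 -306.4    18.  ]
scene pin_a 0.46 [280.98 111.5 ] [ 596.85 -407.1    18.  ]
scene tape_gun 0.91 [294.88 282.52] [758.95 -29.19   0.  ]
scene tape_gun 0.31 [189.21 421.9 ] [583.87 446.24   0.  ]
scene glue_jar 0.65 [153.89 364.9 ] [408.04 356.2    0.  ]
1.0
```

View pics/top0.png

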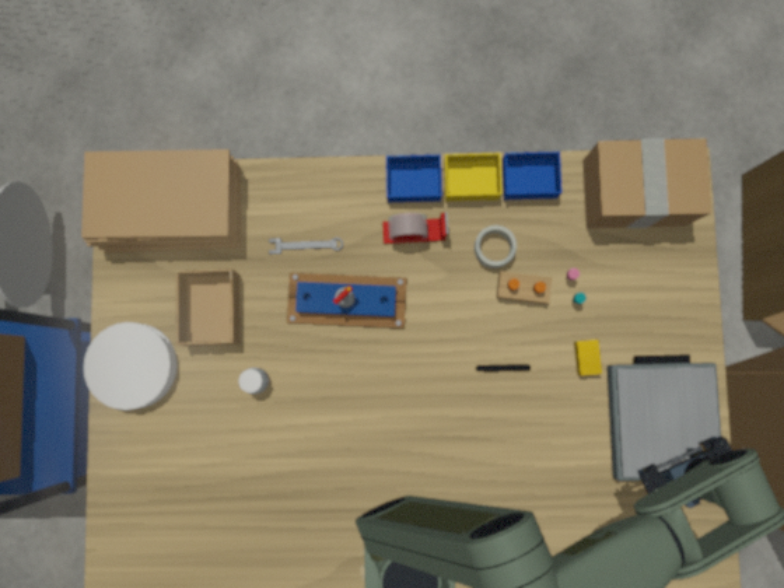

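View pics/scene0.png

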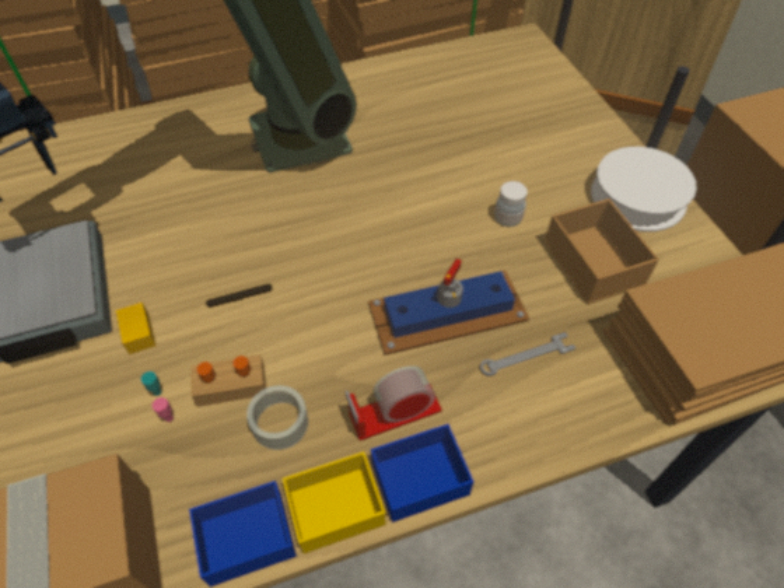

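Call:
drive_tool --increments '[[[-5,40,-7,0,1],[-5,40,-7,0,1],[-5,40,-7,0,1],[-5,40,-7,0,1],[-5,40,-7,0,1],[0,40,-7,0,1],[0,40,-7,0,1],[0,40,-7,0,1]]]'

```text
time: 1.67
position: [497.6, -357.6, 239.5]
orientation: [[-0.001, 0.929, 0.37], [-0.004, 0.37, -0.929], [-1.0, -0.002, 0.003]]
ft_force: [0.1, -1.3, -0.6]
finger_gap: 91.4
```

```bash
python3 - <<'E'
from h import *
np.set_printoptions(precision=2,suppress=True)
s=env.sense(); print(s["time"],s["position"],s["joint_positions"]); print(np.array(s["orientation"]))
E
```

```text
1.6667 [ 497.56 -357.6   239.52] [-36.66  20.93  82.    -0.22  76.99  31.67]
[[-0.    0.93  0.37]
 [-0.    0.37 -0.93]
 [-1.   -0.    0.  ]]
```

Call:
drive_tool --increments '[[[0,30,0,-0.12,1],[0,30,0,-0.12,1],[0,30,0,-0.12,1],[0,30,0,-0.12,1],[0,20,0,-0.12,1],[0,0,0,-0.12,1],[0,0,0,-0.12,1],[0,0,0,-0.12,1]]]'

```text
time: 2.33
position: [625.1, -265.2, 236.9]
orientation: [[0.001, 0.189, 0.982], [-0.001, 0.982, -0.189], [-1.0, -0.001, 0.002]]
ft_force: [-0.6, -0.7, -0.2]
finger_gap: 91.1
```

Call:
drive_tool --increments '[[[0,0,0,-0.12,1],[0,0,0,-0.12,1],[0,0,0,0,1]]]'

```text
time: 2.58
position: [625.7, -264.1, 236.2]
orientation: [[0.0, -0.061, 0.998], [-0.001, 0.998, 0.061], [-1.0, -0.001, 0.0]]
ft_force: [-0.6, 0.0, -0.1]
finger_gap: 90.7
```

```bash
cat > look.py <<'E'
from h import *
import sys
np.set_printoptions(precision=2,suppress=True)
def look(name,Z,s=1.4):
    st=env.sense(); p=env.grab_frame("wrist"); save(p,name,s)
    print(st["time"],np.array(st["position"]),"j6",st["joint_positions"][5]); print(np.array(st["orientation"]))
    for k,z in Z:
        for d in env.landmark_of(p,k)[:4]:
            print(k,round(d["score"],2),np.array(d["at"])*[420,560],ray(p,d["at"],z,st))
    return st,p
E
python3 - <<'E'
from look import *
st,p=look("w1",[("pin_a",18),("pin_rack",0)])
print(np.array(p["hand_eye"]),p["fx"],p["cx"],p["cy"])
E
```

```text
2.5833 [ 625.68 -264.1   236.16] j6 -27.333502371909105
[[ 0.   -0.06  1.  ]
 [-0.    1.    0.06]
 [-1.   -0.    0.  ]]
pin_a 0.92 [263.09 287.78] [ 637.14 -386.07   18.  ]
pin_a 0.9 [265.4  254.52] [ 588.3  -392.84   18.  ]
pin_a 0.62 [170.6  281.68] [ 620.2  -249.34   18.  ]
pin_a 0.61 [216.3  271.49] [ 609.68 -314.64   18.  ]
pin_rack 0.9 [191.81 275.58] [ 613.28 -283.6     0.  ]
[[  -0.     -0.3     0.96 -171.42]
 [  -0.     -0.96   -0.3    84.95]
 [   1.     -0.      0.     -0.69]
 [   0.      0.      0.      1.  ]] 294.03139801183613 284.7867500509093 207.27542028530792
```

View pics/w1.png

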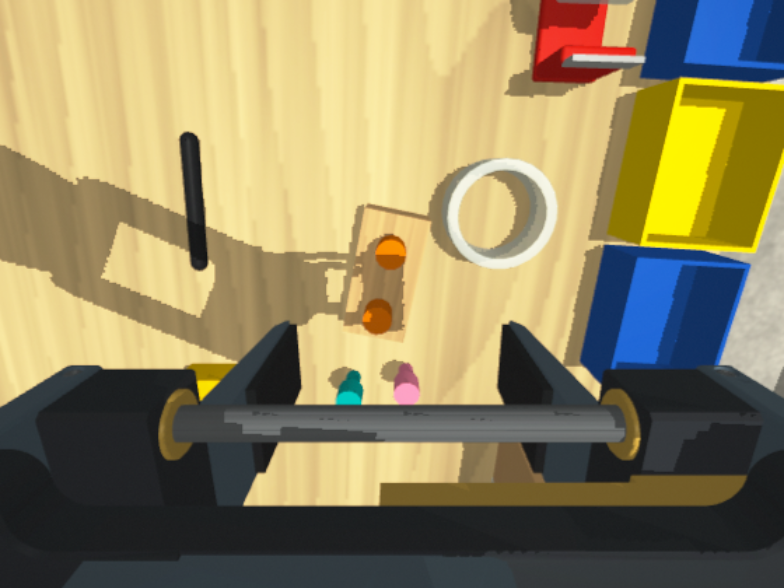

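```bash
cat > fit.py <<'E'
from h import *
from scipy.optimize import minimize
def sil(p,st,xy,cyl):
    m=np.zeros((420,560),np.uint8)
    a=np.linspace(0,2*np.pi,40)
    for r,z0,z1 in cyl:
        pts=[proj(p,(xy[0]+r*np.cos(t),xy[1]+r*np.sin(t),z),st)[::-1] for t in a for z in (z0,z1)]
        h=cv2.convexHull(np.array(pts,np.float32))
        cv2.fillConvexPoly(m,np.round(h*16).astype(np.int32),1,shift=4)
    return m>0
def fitxy(p,st,mask,xy,cyl):
    def f(v):
        s=sil(p,st,v,cyl); 
        ys,xs=np.nonzero(s); my,mx=np.nonzero(mask)
        return np.hypot(ys.mean()-my.mean(),xs.mean()-mx.mean())
    r=minimize(f,xy,method="Nelder-Mead",options=dict(xatol=.05,fatol=.005,initial_simplex=np.array([xy,[xy[0]+8,xy[1]],[xy[0],xy[1]+8]])))
    s=sil(p,st,r.x,cyl); return r.x,(s&mask).sum()/(s|mask).sum()
E
python3 - <<'E'
from look import *
from fit import *
st=env.sense(); p=env.grab_frame("wrist")
hsv=cv2.cvtColor(p["color"],cv2.COLOR_RGB2HSV)
org=cv2.inRange(hsv,(5,180,80),(16,255,255))
n,l,s,c=cv2.connectedComponentsWithStats(org)
for i in range(1,n):
    if s[i,4]>60: print("blob",s[i],c[i])
for d in env.masks_of(p,"pin_a"):
    m=np.array(d["mask"]); xy=ray(p,d["at"],65,st)[:2]
    print(d["score"],np.array(d["at"])*[420,560],m.sum(),fitxy(p,st,m,xy,[(13,48,73),(8,40,48)]))
for i in range(1,n):
    if s[i,4]>200:
        m=l==i; xy=ray(p,(c[i][1],c[i][0]),65,st,True)[:2]; print("col",fitxy(p,st,m,xy,[(13,48,73),(8,40,48)]))
for d in env.masks_of(p,"pin_rack")[:1]:
    m=np.array(d["mask"]).astype(np.uint8); print(m.sum()); 
    q=cv2.minAreaRect(max(cv2.findContours(m,0,2)[0],key=cv2.contourArea)); print(q,[ray(p,b[::-1],40,st,True) for b in cv2.boxPoints(q)])
for d in env.masks_of(p,"tape_roll")[:1]:
    m=np.array(d["mask"]); ys,xs=np.nonzero(m); print("roll",ray(p,(ys.mean(),xs.min()),48,st,True))
E
```

```text
blob [268 168  22  25 284] [278.74 181.66]
blob [259 213  21  26 421] [269.59 225.58]
0.9 [278.8  290.58] 433 (array([ 638.84, -380.89]), np.float64(0.7880539499036608))
0.8 [177.91 276.19] 476 (array([ 616.25, -252.7 ]), np.float64(0.9596774193548387))
0.72 [226.59 268.69] 446 (array([ 608.25, -312.64]), np.float64(0.8882235528942116))
0.56 [279.09 252.  ] 325 (array([ 586.16, -389.18]), np.float64(0.6539235412474849))
0.36 [141.41 138.32] 1176 (array([ 453.4 , -219.74]), np.float64(0.18250950570342206))
col (array([ 617.38, -254.97]), np.float64(0.5386138613861386))
col (array([ 608.68, -312.03]), np.float64(0.8386454183266933))
3300
((274.3321533203125, 195.07220458984375), (47.83915328979492, 92.53435516357422), 12.26477336883545) [array([ 570.24, -336.41,   40.  ]), array([ 592.94, -215.1 ,   40.  ]), array([ 651.25, -224.26,   40.  ]), array([ 634.1 , -347.87,   40.  ])]
roll [ 658.11 -219.34   48.  ]
```

Call:
drive_tool --increments '[[[0,12,-8.5,0.09,0.6],[30,0,0,0.09,0.6],[30,0,0,0,0.6],[30,0,0,0,0.6],[20,0,0,0,0.6],[0,0,0,0,0.6]]]'

```text
time: 3.43
position: [618.4, -254.1, 126.5]
orientation: [[0.01, 0.138, 0.99], [-0.005, 0.99, -0.138], [-1.0, -0.003, 0.01]]
ft_force: [0.2, 0.5, -0.8]
finger_gap: 55.9
```

```bash
cat > pins.py <<'E'
from look import *
from fit import *
def pins(name,near,cyl=[(13,48,73),(8,40,48)],tgt=None,seen=73):
    st=env.sense(); p=env.grab_frame("wrist"); save(p,name,1.4)
    R=np.array(st["orientation"]); P=np.array(st["position"])
    print(st["time"],P,"gap",st["finger_gap"]); print(R)
    for d in env.masks_of(p,"pin_a"):
        m=np.array(d["mask"]); xy=ray(p,d["at"],(cyl[0][1]+cyl[0][2])/2+3,st)[:2]
        if np.hypot(*(xy-near))>25: continue
        v,q=fitxy(p,st,m,xy,cyl); e=np.array([v[0],v[1],P[2]])-P
        print(round(d["score"],2),v,round(q,2),"tool shift",R.T@e)
    return st,p
E
python3 - <<'E'
from pins import *
pins("w2",[616.5,-252.5])
E
```

```text
3.4333 [ 618.37 -254.08  126.46] gap 55.85441823948208
[[ 0.01  0.14  0.99]
 [-0.    0.99 -0.14]
 [-1.   -0.    0.01]]
0.94 [ 617.01 -253.09] 0.92 tool shift [-0.02  0.79 -1.48]
```

View pics/w2.png

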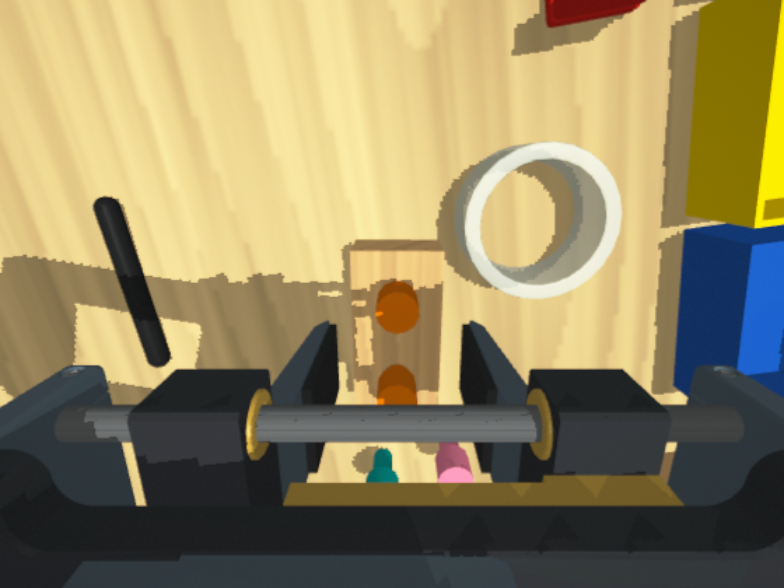

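Call:
drive_tool --increments '[[[25,0.8,-1.5,0,0.6],[25,0,0,0,0.6],[18,0,0,0,0.6],[5,0,0,0,0.6],[0,0,0,0,0.6]]]'

```text
time: 3.95
position: [628.9, -258.5, 68.1]
orientation: [[0.037, 0.139, 0.99], [-0.017, 0.99, -0.139], [-0.999, -0.011, 0.039]]
ft_force: [0.4, -0.3, 0.9]
finger_gap: 54.8
```

Call:
drive_tool --increments '[[[-10,0,0,0,0.6],[-10,0,0,0,0.6]]]'

```text
time: 4.12
position: [628.7, -258.4, 90.4]
orientation: [[0.038, 0.14, 0.989], [-0.017, 0.99, -0.139], [-0.999, -0.011, 0.04]]
ft_force: [0.6, -0.6, 0.3]
finger_gap: 54.4
```

Call:
drive_tool --increments '[[[0,0,0,0,0.6]]]'

```text
time: 4.2
position: [630.8, -259.3, 95.1]
orientation: [[0.044, 0.14, 0.989], [-0.02, 0.99, -0.139], [-0.999, -0.013, 0.047]]
ft_force: [0.1, -0.4, 0.4]
finger_gap: 54.5
```

Call:
drive_tool --increments '[[[0,0,0,0,0.6]]]'

```text
time: 4.28
position: [631.8, -259.8, 97.7]
orientation: [[0.048, 0.14, 0.989], [-0.021, 0.99, -0.139], [-0.999, -0.014, 0.05]]
ft_force: [-0.9, -0.3, 0.4]
finger_gap: 54.7
```

```bash
python3 - <<'E'
from look import *
s=env.sense()
for k in ("joint_positions","joint_velocities","tau","position"): print(k,np.array(s[k]))
E
```

```text
joint_positions [-23.3   31.19  86.11  -0.03  59.69 -15.26]
joint_velocities [-0.02 -2.13 -2.36  0.06  0.92  0.03]
tau [ -0.   -51.72 -22.     0.06  -0.2    0.  ]
position [ 631.82 -259.78   97.68]
```

Call:
drive_tool --increments '[[[0,0,0,0,0.6]]]'

```text
time: 4.37
position: [632.7, -260.1, 99.7]
orientation: [[0.051, 0.14, 0.989], [-0.022, 0.99, -0.139], [-0.998, -0.015, 0.054]]
ft_force: [-0.4, 0.5, -1.0]
finger_gap: 54.8
```

```bash
python3 - <<'E'
from look import *
s=env.sense()
for k in ("joint_positions","joint_velocities","tau","position"): print(k,np.array(s[k]))
env.grab_frame("top");env.grab_frame("top")
s=env.sense()
for k in ("joint_positions","joint_velocities","tau","position"): print(k,np.array(s[k]))
E
```

```text
joint_positions [-23.3   31.08  86.01  -0.03  59.71 -15.26]
joint_velocities [ 0.03 -1.02 -0.71 -0.11  0.49 -0.08]
tau [ -0.   -51.11 -21.61   0.06  -0.16   0.  ]
position [ 632.7  -260.13   99.66]
joint_positions [-23.3   31.12  86.07  -0.03  59.69 -15.26]
joint_velocities [-0.06  0.76  1.01 -0.06  0.    0.06]
tau [ -0.   -51.6  -21.82   0.06  -0.17   0.  ]
position [ 632.28 -259.96   98.82]
```

Call:
drive_tool --increments '[[[10,0,0,0,0.6]]]'

```text
time: 4.55
position: [633.9, -260.6, 90.6]
orientation: [[0.053, 0.14, 0.989], [-0.023, 0.99, -0.139], [-0.998, -0.016, 0.056]]
ft_force: [0.3, -0.4, -0.2]
finger_gap: 54.7
```

Call:
drive_tool --increments '[[[10,0,0,0,0.6]]]'

```text
time: 4.63
position: [634.4, -260.9, 80.0]
orientation: [[0.054, 0.14, 0.989], [-0.024, 0.99, -0.139], [-0.998, -0.016, 0.056]]
ft_force: [-0.4, -0.1, -0.2]
finger_gap: 54.6
```

Call:
drive_tool --increments '[[[10,0,0,0,0.6]]]'

```text
time: 4.72
position: [634.3, -261.4, 72.5]
orientation: [[0.052, 0.139, 0.989], [-0.024, 0.99, -0.138], [-0.998, -0.017, 0.055]]
ft_force: [-16.8, 3.3, 76.1]
finger_gap: 54.5
```

Call:
drive_tool --increments '[[[0,0,0,0,0.6]]]'

```text
time: 4.8
position: [634.4, -262.0, 74.6]
orientation: [[0.053, 0.139, 0.989], [-0.026, 0.99, -0.138], [-0.998, -0.018, 0.056]]
ft_force: [-0.8, -0.3, 7.1]
finger_gap: 54.7
```

Call:
drive_tool --increments '[[[0,0,0,0,0.6]]]'

```text
time: 4.88
position: [634.5, -262.2, 75.1]
orientation: [[0.054, 0.139, 0.989], [-0.026, 0.99, -0.138], [-0.998, -0.018, 0.057]]
ft_force: [-0.7, 0.1, 1.4]
finger_gap: 54.6
```

Call:
drive_tool --increments '[[[-20,0,0,0,0.6]]]'

```text
time: 4.97
position: [630.8, -260.6, 90.5]
orientation: [[0.046, 0.139, 0.989], [-0.023, 0.99, -0.138], [-0.999, -0.016, 0.049]]
ft_force: [-0.4, 0.8, 0.0]
finger_gap: 54.7
```

Call:
drive_tool --increments '[[[-20,0,0,0,0.6]]]'

```text
time: 5.05
position: [629.1, -259.9, 108.9]
orientation: [[0.043, 0.139, 0.989], [-0.021, 0.99, -0.138], [-0.999, -0.015, 0.045]]
ft_force: [1.7, 0.1, 0.6]
finger_gap: 54.9
```

Call:
drive_tool --increments '[[[-20,0,0,0,0.6]]]'

```text
time: 5.13
position: [627.1, -259.0, 127.0]
orientation: [[0.039, 0.139, 0.99], [-0.02, 0.99, -0.138], [-0.999, -0.014, 0.041]]
ft_force: [0.9, -0.3, 0.0]
finger_gap: 55.0
```

Call:
drive_tool --increments '[[[0,0,0,0,0.6]]]'

```text
time: 5.22
position: [628.8, -259.6, 129.6]
orientation: [[0.044, 0.139, 0.989], [-0.022, 0.99, -0.138], [-0.999, -0.016, 0.046]]
ft_force: [1.3, -0.2, 1.4]
finger_gap: 54.6
```

```bash
python3 - <<'E'
from pins import *
s=env.sense(); print(s["joint_positions"])
pins("w3",[616.5,-252.5])
s=env.sense(); print(s["joint_positions"],s["position"])
E
```

```text
[-23.33  29.55  84.08  -0.18  63.57 -15.28]
5.2167 [ 628.76 -259.63  129.58] gap 54.58364228253549
[[ 0.04  0.14  0.99]
 [-0.02  0.99 -0.14]
 [-1.   -0.02  0.05]]
0.94 [ 616.54 -253.03] 0.89 tool shift [ -0.68   4.83 -13.  ]
[-23.33  29.73  84.36  -0.18  63.51 -15.28] [ 626.66 -258.76  125.64]
```

View pics/w3.png

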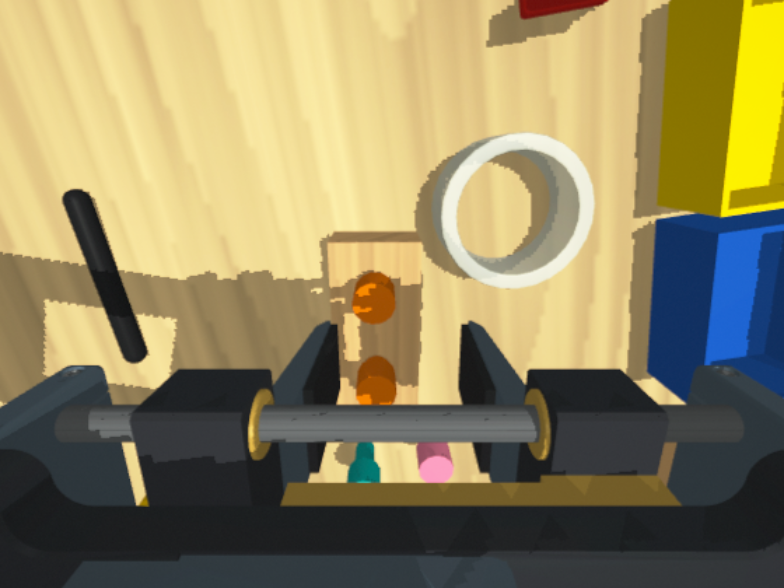

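Call:
drive_tool --increments '[[[-40,0,0,0,0.6],[-40,0,0,0,0.6],[-40,0,0,0,0.6]]]'

```text
time: 5.57
position: [615.4, -253.6, 229.4]
orientation: [[0.004, 0.139, 0.99], [-0.005, 0.99, -0.139], [-1.0, -0.004, 0.005]]
ft_force: [1.0, 0.1, -1.0]
finger_gap: 54.6
```

```bash
cat > settle.py <<'E'
from look import *
import sys
n=int(sys.argv[1]) if len(sys.argv)>1 else 3
for i in range(n): env.grab_frame("top")
s=env.sense(); print(s["time"],np.array(s["position"]),"x",np.array(s["orientation"])[:,0],"z",np.array(s["orientation"])[:,2],"gap",s["finger_gap"],"F",np.array(s["ft_force"]),"vmax",np.abs(s["joint_velocities"]).max(),"j6",s["joint_positions"][5])
E
python3 settle.py 3
```

```text
5.7167 [ 618.35 -254.85  233.9 ] x [ 0.02 -0.01 -1.  ] z [ 0.99 -0.14  0.02] gap 54.83362963576731 F [-0.07 -0.29 -0.46] vmax 4.80777366698918 j6 -15.297203364967434
```

Call:
drive_tool --increments '[[[40,0,0,0,0.6]]]'

```text
time: 5.8
position: [622.8, -256.9, 199.7]
orientation: [[0.029, 0.139, 0.99], [-0.016, 0.99, -0.138], [-0.999, -0.012, 0.031]]
ft_force: [2.2, -0.4, 0.8]
finger_gap: 54.7
```

```bash
python3 settle.py 4
```

```text
6.0 [ 617.52 -254.65  190.69] x [ 0.01 -0.01 -1.  ] z [ 0.99 -0.14  0.01] gap 54.758495760294316 F [0.85 0.82 0.89] vmax 3.706301075694042 j6 -15.289655269623381
```

Call:
drive_tool --increments '[[[-35,0,0,0,0.6],[-35,0,0,0,0.6]]]'

```text
time: 6.17
position: [613.4, -252.7, 253.4]
orientation: [[-0.008, 0.139, 0.99], [0.0, 0.99, -0.139], [-1.0, -0.001, -0.008]]
ft_force: [1.3, 0.1, 0.5]
finger_gap: 54.9
```

```bash
python3 settle.py 4
```

```text
6.3667 [ 614.74 -253.23  255.17] x [-0. -0. -1.] z [ 0.99 -0.14 -0.  ] gap 54.2681411832807 F [-0.48 -0.25 -0.37] vmax 3.0109826996887286 j6 -15.3002974037412
```

Call:
drive_tool --increments '[[[41,0.4,1.8,0,0.6]]]'

```text
time: 6.45
position: [620.4, -254.9, 221.6]
orientation: [[0.013, 0.139, 0.99], [-0.009, 0.99, -0.139], [-1.0, -0.007, 0.014]]
ft_force: [1.1, -0.2, 0.6]
finger_gap: 54.9
```

```bash
python3 settle.py 4
```

```text
6.65 [ 615.54 -252.78  212.53] x [-0.01 -0.   -1.  ] z [ 0.99 -0.14 -0.01] gap 54.46548863982496 F [ 1.26 -0.62  0.38] vmax 3.3538078938686287 j6 -15.22353745450978
```

Call:
drive_tool --increments '[[[41,0,0,0,0.6]]]'

```text
time: 6.73
position: [620.7, -255.1, 181.5]
orientation: [[0.011, 0.139, 0.99], [-0.008, 0.99, -0.139], [-1.0, -0.006, 0.012]]
ft_force: [1.4, 0.7, 1.2]
finger_gap: 54.8
```

```bash
python3 settle.py 4
```

```text
6.9333 [ 615.5  -252.95  173.33] x [-0.01 -0.   -1.  ] z [ 0.99 -0.14 -0.01] gap 54.84943837212071 F [0.89 0.81 0.35] vmax 2.589871392511631 j6 -15.2183282667551
```

Call:
drive_tool --increments '[[[41,0,0,0,0.6]]]'

```text
time: 7.02
position: [621.8, -255.7, 142.8]
orientation: [[0.013, 0.139, 0.99], [-0.009, 0.99, -0.139], [-1.0, -0.007, 0.014]]
ft_force: [1.8, -0.2, 0.6]
finger_gap: 54.4
```

```bash
python3 settle.py 4
```

```text
7.2167 [ 615.91 -253.2   134.13] x [-0.01 -0.   -1.  ] z [ 0.99 -0.14 -0.01] gap 54.67924098376724 F [ 0.54 -0.48  0.88] vmax 1.7850840980909253 j6 -15.21347929458815
```

Call:
drive_tool --increments '[[[41,0,0.6,0,0.6]]]'

```text
time: 7.3
position: [623.3, -256.3, 103.9]
orientation: [[0.014, 0.139, 0.99], [-0.009, 0.99, -0.139], [-1.0, -0.007, 0.016]]
ft_force: [2.7, -1.5, 0.7]
finger_gap: 54.4
```

```bash
python3 settle.py 4
```

```text
7.5 [ 616.83 -253.59   94.88] x [-0. -0. -1.] z [ 0.99 -0.14 -0.  ] gap 54.61299854913679 F [0.14 0.47 0.08] vmax 1.5742009064406337 j6 -15.193536648943729
```

Call:
drive_tool --increments '[[[20,0,0,0,0.6]]]'

```text
time: 7.58
position: [620.7, -255.2, 81.2]
orientation: [[0.006, 0.139, 0.99], [-0.006, 0.99, -0.139], [-1.0, -0.005, 0.007]]
ft_force: [-0.3, -0.4, -0.1]
finger_gap: 54.6
```

```bash
python3 settle.py 4
```

```text
7.7833 [ 617.5  -253.92   76.77] x [-0. -0. -1.] z [ 0.99 -0.14 -0.  ] gap 54.93918406831576 F [ 0.75  0.83 -0.09] vmax 0.5526916490752889 j6 -15.191022947232552
```

Call:
drive_tool --increments '[[[24,0.7,-1,0,0.6]]]'

```text
time: 7.87
position: [620.8, -255.0, 59.0]
orientation: [[0.009, 0.139, 0.99], [-0.007, 0.99, -0.139], [-1.0, -0.006, 0.01]]
ft_force: [1.2, -0.8, -0.1]
finger_gap: 54.5
```

```bash
python3 settle.py 4
```

```text
8.0667 [ 616.78 -253.2    53.78] x [-0. -0. -1.] z [ 0.99 -0.14 -0.  ] gap 54.858157300681356 F [0.37 0.15 1.04] vmax 0.9336929587458134 j6 -15.148952771766087
```

Call:
drive_tool --increments '[[[1.5,0,0,0,0.1]]]' --force 25

```text
time: 8.15
position: [617.6, -253.6, 53.9]
orientation: [[-0.0, 0.139, 0.99], [-0.003, 0.99, -0.139], [-1.0, -0.003, 0.0]]
ft_force: [0.2, -0.4, 0.6]
finger_gap: 50.5
```

```bash
python3 settle.py 7
```

```text
8.5 [ 616.96 -253.31   52.61] x [-0. -0. -1.] z [ 0.99 -0.14 -0.  ] gap 23.955468818998423 F [-0.14 -0.63  0.76] vmax 0.12240441703605472 j6 -15.149592671805733
```

```bash
python3 settle.py 2; python3 - <<'E'
from pins import *
pins("w4",[616.5,-252.5])
E
```

```text
8.6 [ 616.95 -253.31   52.61] x [-0. -0. -1.] z [ 0.99 -0.14 -0.  ] gap 24.383028864683034 F [-1.17  0.41  2.04] vmax 0.11731433235464378 j6 -15.15114271929431
8.6 [ 616.95 -253.31   52.61] gap 24.383028864683034
[[-0.    0.14  0.99]
 [-0.    0.99 -0.14]
 [-1.   -0.   -0.  ]]
0.72 [ 616.27 -252.85] 0.92 tool shift [ 0.    0.36 -0.74]
```

View pics/w4.png

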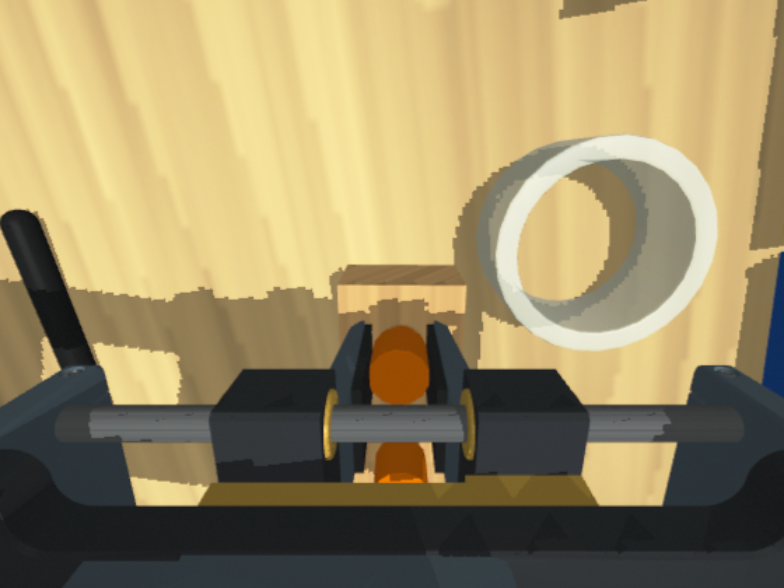

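Call:
drive_tool --increments '[[[-8,0,0,0,0.1],[-8,0,0,0,0.1],[-8,0,0,0,0.1],[-8,0,0,0,0.1]]]'

```text
time: 9.03
position: [615.8, -252.7, 84.7]
orientation: [[-0.006, 0.139, 0.99], [-0.001, 0.99, -0.139], [-1.0, -0.001, -0.006]]
ft_force: [-0.4, 0.3, -1.6]
finger_gap: 23.8
```

```bash
python3 settle.py 4
```

```text
9.2333 [ 616.03 -252.8    84.39] x [-0.01 -0.   -1.  ] z [ 0.99 -0.14 -0.  ] gap 24.208107570819983 F [ 0.25  0.54 -1.24] vmax 0.928207143539887 j6 -15.156955401598834
```

Call:
drive_tool --increments '[[[-40,0,0,0,0.1]]]'

```text
time: 9.32
position: [610.9, -250.5, 116.3]
orientation: [[-0.022, 0.139, 0.99], [0.006, 0.99, -0.139], [-1.0, 0.003, -0.022]]
ft_force: [-0.9, 0.3, -1.7]
finger_gap: 24.0
```

```bash
python3 settle.py 4
```

```text
9.5167 [ 616.76 -252.94  125.32] x [-0. -0. -1.] z [ 0.99 -0.14 -0.  ] gap 24.149263368661426 F [ 0.17 -0.16 -1.97] vmax 2.3739524876496043 j6 -15.164355277936723
```

Call:
drive_tool --increments '[[[-10,40,-11,0,0.1],[-10,40,-11,0,0.1],[-5,40,-11,0,0.1],[0,40,-11,0,0.1],[0,30,-11,0,0.1],[0,10,-3,0,0.1]]]'

```text
time: 10.02
position: [582.0, -44.3, 141.0]
orientation: [[-0.016, 0.148, 0.989], [0.0, 0.989, -0.148], [-1.0, -0.002, -0.016]]
ft_force: [-1.0, -0.2, -1.2]
finger_gap: 23.9
```

```bash
python3 settle.py 3; python3 - <<'E'
from look import *
st,p=look("w5",[("socket_right",46),("socket_left",46),("boss_mouth",80),("lock_base",0),("t_handle",124)])
E
```

```text
10.1667 [583.69 -47.98 141.32] x [-0.01 -0.   -1.  ] z [ 0.99 -0.15 -0.01] gap 24.056644174829167 F [ 0.22 -0.52 -0.51] vmax 2.2258298024448484 j6 2.9596556283011854
10.1667 [583.69 -47.98 141.32] j6 2.9596556283011854
[[-0.01  0.15  0.99]
 [-0.    0.99 -0.15]
 [-1.   -0.   -0.01]]
lock_base 0.64 [  3.91 266.  ] [591.2  135.07   0.  ]
```

View pics/w5.png

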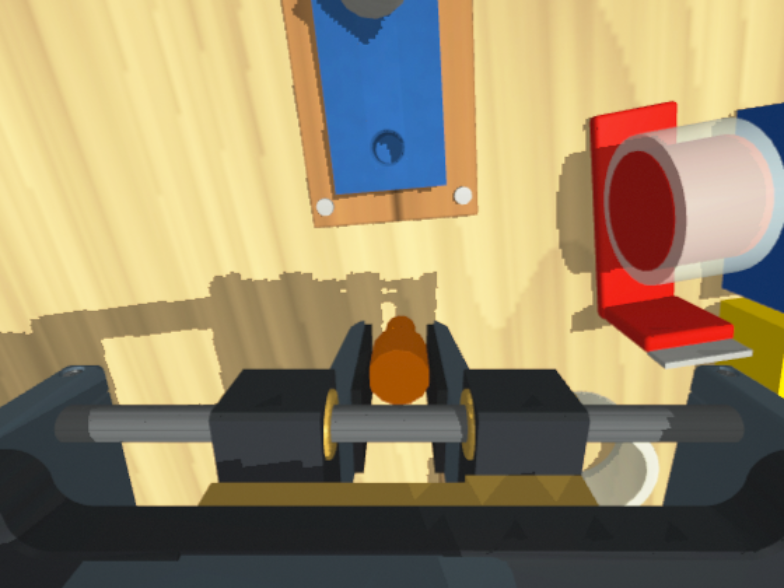

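```bash
cat > sock.py <<'E'
from look import *
def sock(name,guess=None,z=46):
    st=env.sense(); p=env.grab_frame("wrist"); save(p,name,1.4)
    hsv=cv2.cvtColor(p["color"],cv2.COLOR_RGB2HSV)
    blue=cv2.inRange(hsv,(100,120,30),(120,255,255))
    bright=cv2.inRange(hsv,(100,120,110),(120,255,255))
    R=np.array(st["orientation"]);P=np.array(st["position"])
    print(st["time"],P,R[:,0],R[:,2])
    # holes inside the bright block
    cs,h=cv2.findContours(bright,cv2.RETR_CCOMP,cv2.CHAIN_APPROX_NONE)
    for i,c in enumerate(cs):
        a=cv2.contourArea(c)
        if h[0][i][3]>=0 and a>60:
            e=cv2.fitEllipse(c); X=ray(p,e[0][::-1],z,st,True)
            # fit circle in world
            W=np.array([ray(p,q[0][::-1],z,st,True)[:2] for q in c]); A=np.c_[2*W,np.ones(len(W))]; s=np.linalg.lstsq(A,(W**2).sum(1),rcond=None)[0]
            r=np.sqrt(s[2]+s[0]**2+s[1]**2)
            print("hole",a,e,"ell",X[:2],"circ",s[:2],"diam",2*r)
    return st,p
E
python3 - <<'E'
from sock import *
st,p=sock("w6")
for k in ("socket_right","boss_mouth"):
    for d in env.landmark_of(p,k)[:3]: print(k,d["score"],np.array(d["at"])*[420,560],ray(p,d["at"],46,st))
# block edges: near corners at display (334,195),(446,185); (312,0),(438,0)
for q in [(195/1.4,334/1.4),(185/1.4,446/1.4),(0,312/1.4),(0,438/1.4),(227/1.4,315/1.4),(213/1.4,478/1.4)]:
    print(ray(p,q,46,st,True)[:2], ray(p,q,12,st,True)[:2])
E
```

```text
10.4667 [584.45 -49.75 142.07] [-0.01 -0.   -1.  ] [ 0.99 -0.15 -0.01]
hole 99.0 ((274.7931823730469, 101.7392349243164), (18.926118850708008, 20.512924194335938), 63.223297119140625) ell [588.83  46.79] circ [588.85  46.37] diam 16.075132210956156
socket_right 0.9 [104.71 275.41] [588.96  44.34  46.  ]
[551.85  20.68] [545.87  18.92]
[622.84  16.01] [625.89  13.65]
[560.89 126.89] [556.06 138.65]
[630.28 115.9 ] [634.28 126.26]
[535.55   2.6 ] [527.5   -1.47]
[641.02  -4.41] [646.39  -9.36]
```

Call:
drive_tool --increments '[[[0,40,-4,-0.07,0.1],[0,30,-3,0,0.1],[0,16,-1,0,0.1]]]'

```text
time: 10.87
position: [587.3, 33.9, 141.9]
orientation: [[-0.012, 0.089, 0.996], [-0.003, 0.996, -0.089], [-1.0, -0.004, -0.011]]
ft_force: [-0.6, -0.2, -0.4]
finger_gap: 24.0
```

```bash
python3 settle.py 4; python3 - <<'E'
from sock import *
st,p=sock("w7")
for k in ("socket_right","boss_mouth","t_handle"):
    for d in env.landmark_of(p,k)[:3]: print(k,d["score"],np.array(d["at"])*[420,560],[ray(p,d["at"],z,st)[:2] for z in (46,80,124)])
E
```

```text
11.0667 [587.36  32.02 141.94] x [-0.01 -0.   -1.  ] z [ 1.   -0.09 -0.01] gap 24.025786923831276 F [-0.58 -0.15 -0.45] vmax 1.2047286234510404 j6 7.304459433805859
11.0667 [587.36  32.02 141.94] [-0.01 -0.   -1.  ] [ 1.   -0.09 -0.01]
hole 277.0 ((284.25054931640625, 202.10452270507812), (13.558761596679688, 31.542192459106445), 56.16138458251953) ell [585.73  38.6 ] circ [585.56  39.36] diam 20.676676241191544
hole 3916.0 ((281.2163391113281, 84.58561706542969), (58.037330627441406, 91.78955841064453), 139.8302459716797) ell [592.3  141.51] circ [592.41 141.66] diam 59.66609445904783
socket_right 0.74 [195.8 284.2] [array([586.23,  44.76]), array([587.48,  54.02]), array([589.1,  66. ])]
socket_right 0.63 [ 84.   282.69] [array([593.57, 141.86]), array([593.89, 138.75]), array([594.3 , 134.72])]
socket_right 0.48 [ 90.51 282.58] [array([593.02, 136.79]), array([593.4 , 134.32]), array([593.91, 131.13])]
boss_mouth 0.75 [ 90.3  285.88] [array([595.81, 136.71]), array([595.85, 134.25]), array([595.89, 131.07])]
t_handle 0.74 [ 83.2 286.1] [array([596.48, 142.22]), array([596.43, 139.06]), array([596.36, 134.98])]
```

View pics/w7.png

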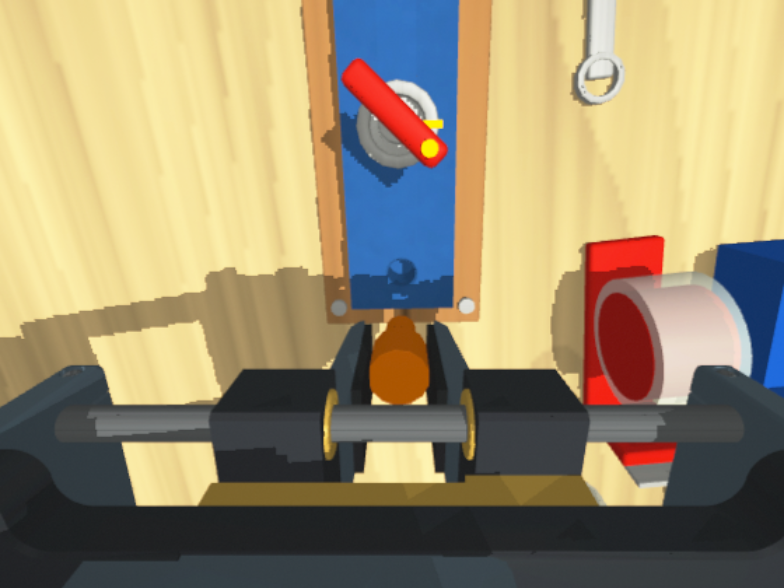

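Call:
drive_tool --increments '[[[20,12,1.5,0,0.1]]]'

```text
time: 11.35
position: [592.3, 40.9, 125.3]
orientation: [[-0.003, 0.092, 0.996], [-0.005, 0.996, -0.092], [-1.0, -0.005, -0.003]]
ft_force: [1.5, -0.5, -0.8]
finger_gap: 24.3
```

```bash
python3 settle.py 4
```

```text
11.55 [589.31  42.31 121.66] x [-0.01 -0.   -1.  ] z [ 1.   -0.09 -0.01] gap 24.025576259606964 F [ 0.5  -0.31  0.13] vmax 1.0848202775835236 j6 8.420007202914
```

Call:
drive_tool --increments '[[[20,0,0,0,0.1]]]'

```text
time: 11.63
position: [592.4, 41.8, 105.6]
orientation: [[-0.004, 0.09, 0.996], [-0.005, 0.996, -0.09], [-1.0, -0.005, -0.003]]
ft_force: [1.3, 0.3, -0.4]
finger_gap: 24.3
```

```bash
python3 settle.py 4; python3 - <<'E'
from sock import *
st,p=sock("w8")
for k in ("socket_right","pin_a"):
    for d in env.landmark_of(p,k)[:3]: print(k,d["score"],np.array(d["at"])*[420,560],[ray(p,d["at"],z,st)[:2] for z in (46,70,)])
c=p["color"][150:320,200:370]; cv2.imwrite("pics/w8c.png",cv2.cvtColor(cv2.resize(c,None,fx=3.5,fy=3.5,interpolation=cv2.INTER_CUBIC),cv2.COLOR_RGB2BGR))
E
```

```text
11.8333 [589.03  41.76 102.12] x [-0.01 -0.01 -1.  ] z [ 1.   -0.09 -0.01] gap 24.15641560324509 F [-0.39  0.08 -0.74] vmax 1.1932925013593978 j6 8.41297014350545
11.8333 [589.03  41.76 102.12] [-0.01 -0.01 -1.  ] [ 1.   -0.09 -0.01]
socket_right 0.66 [220.79 283.08] [array([586.47,  44.21]), array([587.72,  52.98])]
pin_a 0.55 [232.68 281.9 ] [array([584.52,  33.79]), array([585.98,  43.67])]
```

View pics/w8c.png

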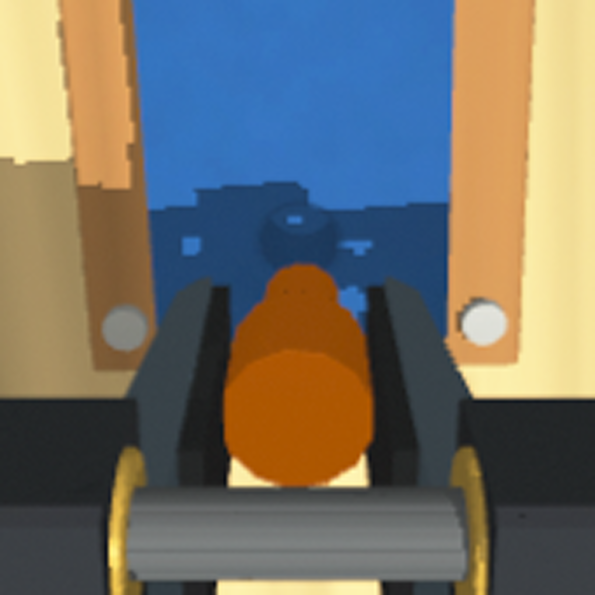

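```bash
python3 - <<'E'
from sock import *
st=env.sense(); p=env.grab_frame("wrist")
P=np.array(st["position"]);R=np.array(st["orientation"])
print(P)
s=ray(p,(218,285.4),46,st,True); h=ray(p,(269.4,285.1),P[2]+21,st,True)
print(s,h,"head tool",R.T@(h-P),"sock tool",R.T@(s-P))
# predicted foot extremity (front lower edge) for pin axis at tool offset
for y0 in (-1,0,1):
  pts=[proj(p,P+R@np.array([34-2*0,y0+6.5*np.cos(a),6.5*np.sin(a)]),st) for a in np.linspace(0,6.28,30)]
  pts2=[proj(p,P+R@np.array([31,y0+8*np.cos(a),8*np.sin(a)]),st) for a in np.linspace(0,6.28,30)]
  print(y0,min(q[0] for q in pts),min(q[0] for q in pts2),np.mean([q[1] for q in pts2]), "observed row",150+264/3.5,"col",200+301/3.5)
E
```

```text
[589.75  42.08 102.8 ]
[589.41  46.56  46.  ] [589.57  43.07 123.8 ] head tool [-21.     0.85  -0.49] sock tool [56.78  4.76 -0.14]
-1 227.17095609147725 226.7374758672052 285.6664117428766 observed row 225.42857142857144 col 286.0
0 225.91800433835908 225.46473859268067 285.66757266582664 observed row 225.42857142857144 col 286.0
1 224.6616614133176 224.1885037625242 285.66873674586964 observed row 225.42857142857144 col 286.0
```

```bash
python3 - <<'E'
from sock import *
im=cv2.imread("pics/w8.png"); im=cv2.resize(im,(560,420))
p=env.grab_frame("wrist"); c=p["color"][195:245,255:315].astype(float)
c=np.clip((c-10)*2.2,0,255).astype(np.uint8)
cv2.imwrite("pics/w8d.png",cv2.cvtColor(cv2.resize(c,None,fx=12,fy=12,interpolation=cv2.INTER_NEAREST),cv2.COLOR_RGB2BGR))
E
```

```text
(no output)
```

View pics/w8d.png

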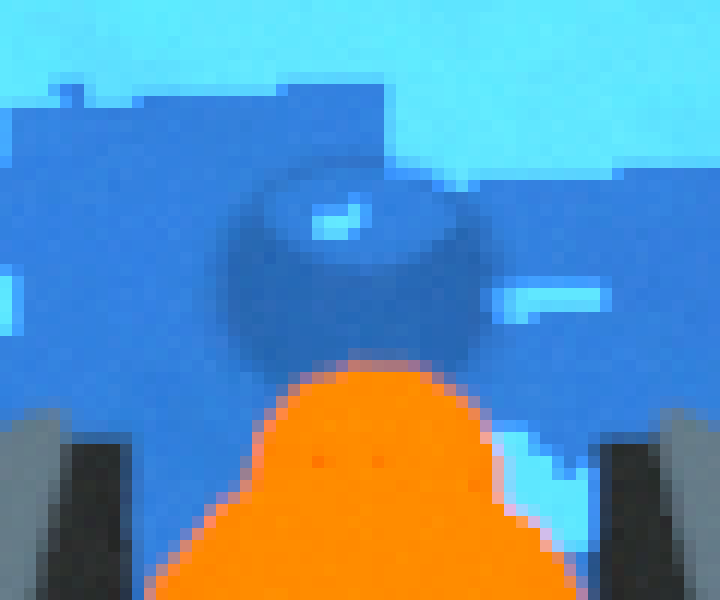

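```bash
python3 - <<'E'
from sock import *
st=env.sense(); p=env.grab_frame("wrist")
P=np.array(st["position"]);R=np.array(st["orientation"])
s=ray(p,(218.7,284.6),46,st,True); print(P,R[:,0],s,"sock tool",R.T@(s-P))
E
```

```text
[589.52  42.15 102.51] [-0.01 -0.   -1.  ] [588.45  46.19  46.  ] sock tool [56.5   4.25 -0.8 ]
```

Call:
drive_tool --increments '[[[16,3.9,-0.8,0,0.1]]]'

```text
time: 12.22
position: [591.3, 45.8, 89.4]
orientation: [[-0.005, 0.09, 0.996], [-0.005, 0.996, -0.09], [-1.0, -0.005, -0.004]]
ft_force: [1.5, -0.7, -0.7]
finger_gap: 24.1
```

```bash
python3 settle.py 5; python3 - <<'E'
from sock import *
p=env.grab_frame("wrist"); c=p["color"][195:255,250:320].astype(float)
c=np.clip((c-10)*2.2,0,255).astype(np.uint8)
cv2.imwrite("pics/w9d.png",cv2.cvtColor(cv2.resize(c,None,fx=10,fy=10,interpolation=cv2.INTER_NEAREST),cv2.COLOR_RGB2BGR))
E
```

```text
12.4667 [588.98  46.03  86.77] x [-0.01 -0.   -1.  ] z [ 1.   -0.09 -0.01] gap 24.596233206914935 F [ 0.44  0.67 -1.61] vmax 0.3028890537769864 j6 8.799673923296037
```

View pics/w9d.png

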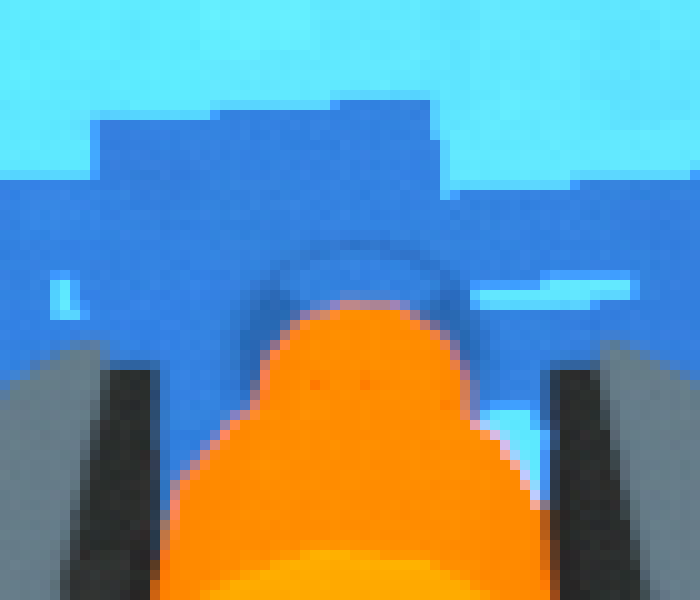

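```bash
cat > al.py <<'E'
from sock import *
# expected rows for an aligned socket, given present pose: hole top rim row, foot front row
st=env.sense(); p=env.grab_frame("wrist"); P=np.array(st["position"]);R=np.array(st["orientation"])
a=np.linspace(0,6.28,60)
import sys
ZM=46
foot=min(min(proj(p,P+R@np.array([34,.35+6.5*np.cos(t),6.5*np.sin(t)]),st)[0] for t in a),min(proj(p,P+R@np.array([32,.35+8*np.cos(t),8*np.sin(t)]),st)[0] for t in a))
c=P+R@np.array([P[2]-ZM,.35,0])
for dy in (-2,-1,0,1,2):
    q=[proj(p,c+R@np.array([0,dy+9.25*np.cos(t),9.25*np.sin(t)]),st) for t in a]
    print(dy,"hole top",min(v[0] for v in q),"cols",min(v[1] for v in q),max(v[1] for v in q))
print("foot",foot,P)
E
python3 al.py
```

```text
-2 hole top 221.35383341944157 cols 273.72848948307774 297.52337941104463
-1 hole top 220.1265464968534 cols 273.71408962384146 297.539895437896
0 hole top 218.89602630859346 cols 273.699652297777 297.55645443833805
1 hole top 217.66226006083747 cols 273.6851773584671 297.57305658031083
2 hole top 216.42523489217282 cols 273.6706646587307 297.58970203263056
foot 224.53858857447 [589.19  46.02  86.93]
```

Call:
drive_tool --increments '[[[9,0.3,0,0,0.1]]]'

```text
time: 12.65
position: [590.8, 46.3, 79.8]
orientation: [[-0.006, 0.09, 0.996], [-0.005, 0.996, -0.09], [-1.0, -0.005, -0.006]]
ft_force: [0.7, 0.1, -0.3]
finger_gap: 24.2
```

```bash
python3 settle.py 4
```

```text
12.85 [588.87  46.2   77.61] x [-0.01 -0.   -1.  ] z [ 1.   -0.09 -0.01] gap 24.193683797869202 F [ 0.39 -0.49 -0.24] vmax 0.41100850375730397 j6 8.83339962758086
```

Call:
drive_tool --increments '[[[9,0,0,0,0.1]]]'

```text
time: 12.93
position: [589.5, 45.9, 69.9]
orientation: [[-0.009, 0.09, 0.996], [-0.005, 0.996, -0.09], [-1.0, -0.006, -0.009]]
ft_force: [-1.9, -1.2, 0.5]
finger_gap: 24.2
```

```bash
python3 settle.py 4
```

```text
13.1333 [588.53  46.13  68.08] x [-0.01 -0.   -1.  ] z [ 1.   -0.09 -0.01] gap 23.97582696845691 F [ 0.05  0.23 -1.38] vmax 0.43661861447015293 j6 8.835526393936906
```

Call:
drive_tool --increments '[[[9,0,0,0,0.1]]]'

```text
time: 13.22
position: [589.3, 45.8, 60.4]
orientation: [[-0.01, 0.09, 0.996], [-0.005, 0.996, -0.09], [-1.0, -0.006, -0.009]]
ft_force: [-1.1, -0.5, 0.7]
finger_gap: 24.2
```

```bash
python3 settle.py 4
```

```text
13.4167 [588.38  45.96  58.61] x [-0.01 -0.01 -1.  ] z [ 1.   -0.09 -0.01] gap 24.167935787043493 F [-1.04 -1.4  -1.25] vmax 0.45713404634464094 j6 8.839036472837234
```

Call:
drive_tool --increments '[[[8,0,0,0,0.1]]]'

```text
time: 13.5
position: [589.1, 45.7, 51.7]
orientation: [[-0.011, 0.09, 0.996], [-0.006, 0.996, -0.09], [-1.0, -0.006, -0.01]]
ft_force: [-0.2, -2.3, 1.3]
finger_gap: 24.2
```

```bash
python3 settle.py 5
```

```text
13.75 [588.62  45.81  50.33] x [-0.01 -0.01 -1.  ] z [ 1.   -0.09 -0.01] gap 24.49034893335373 F [ 1.73 -2.92 -2.27] vmax 0.09111536578090337 j6 8.845302145059089
```

Call:
drive_tool --increments '[[[2.5,0,0,0,0.1]]]'

```text
time: 13.83
position: [588.8, 45.7, 49.9]
orientation: [[-0.012, 0.09, 0.996], [-0.005, 0.996, -0.09], [-1.0, -0.006, -0.011]]
ft_force: [-8.2, -1.4, 31.5]
finger_gap: 24.1
```

```bash
python3 settle.py 4
```

```text
14.0333 [588.7   45.74  50.07] x [-0.01 -0.01 -1.  ] z [ 1.   -0.09 -0.01] gap 24.057329215069945 F [-3.1  -2.08 13.22] vmax 0.18313296310566995 j6 8.84419607166628
```

Call:
drive_tool --increments '[[[0,0,0,0,0.55],[0,0,0,0,0.55]]]'

```text
time: 14.2
position: [588.7, 46.4, 51.4]
orientation: [[-0.01, 0.091, 0.996], [-0.004, 0.996, -0.091], [-1.0, -0.005, -0.01]]
ft_force: [0.5, -0.3, 0.3]
finger_gap: 34.7
```

```bash
python3 settle.py 5
```

```text
14.45 [588.4   46.21  50.54] x [-0.01 -0.   -1.  ] z [ 1.   -0.09 -0.01] gap 49.774822179127725 F [ 0.18  0.39 -0.22] vmax 0.18665076489898855 j6 8.843484747777884
```

Call:
drive_tool --increments '[[[-20,0,0,0,0.55]]]'

```text
time: 14.53
position: [585.7, 46.2, 67.0]
orientation: [[-0.02, 0.09, 0.996], [-0.005, 0.996, -0.09], [-1.0, -0.007, -0.019]]
ft_force: [-0.5, -0.8, 0.2]
finger_gap: 49.8
```

```bash
python3 settle.py 3
```

```text
14.6833 [589.66  46.44  71.25] x [-0.01 -0.   -1.  ] z [ 1.   -0.09 -0.01] gap 50.07906039547056 F [0.03 0.42 1.33] vmax 1.7181669843028713 j6 8.835434041208442
```

Call:
drive_tool --increments '[[[-40,0,0,0,0.55]]]'

```text
time: 14.77
position: [584.5, 46.2, 104.1]
orientation: [[-0.025, 0.09, 0.996], [-0.005, 0.996, -0.09], [-1.0, -0.008, -0.025]]
ft_force: [0.1, 1.2, -0.5]
finger_gap: 49.9
```

```bash
python3 settle.py 3;  python3 - <<'E'
from pins import *
st,p=pins("w10",[588.5,45.5],cyl=[(13,46,71)])
E
```

```text
14.9167 [591.88  46.77 113.17] x [-0. -0. -1.] z [ 1.   -0.09 -0.  ] gap 50.36779186751756 F [ 0.32  0.32 -0.02] vmax 3.34901846233846 j6 8.824953859300287
14.9167 [591.88  46.77 113.17] gap 50.36779186751756
[[-0.    0.09  1.  ]
 [-0.    1.   -0.09]
 [-1.   -0.   -0.  ]]
0.97 [587.99  45.79] 0.91 tool shift [ 0.02 -1.33 -3.79]
```

View pics/w10.png

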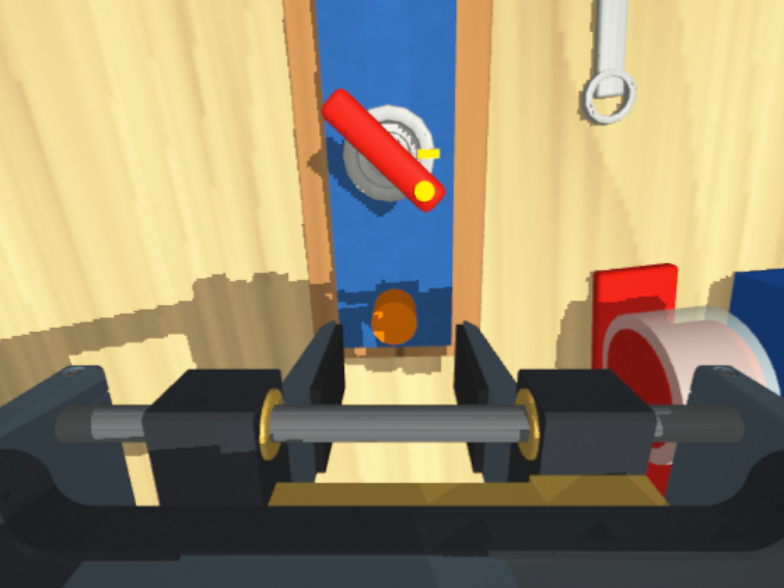

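Call:
drive_tool --increments '[[[-6,-40,5.4,0,0.6],[-3,-40,5.4,0,0.6],[0,-40,5.4,0,0.6],[0,-40,5.4,0,0.6],[0,-40,5.4,0,0.6],[0,-40,5.4,0,0.6],[0,-40,5.4,0,0.6],[0,-30,4,0,0.6]]]'

```text
time: 15.68
position: [598.0, -268.8, 105.5]
orientation: [[-0.032, 0.077, 0.997], [0.004, 0.997, -0.077], [-0.999, 0.001, -0.032]]
ft_force: [0.7, 0.5, 0.1]
finger_gap: 54.8
```

```bash
python3 settle.py 4
```

```text
15.8833 [ 598.01 -265.96  105.48] x [-0.03  0.01 -1.  ] z [ 1.   -0.08 -0.03] gap 54.5388495675046 F [ 0.11 -0.32  0.87] vmax 2.245240170425228 j6 -20.062170301683977
```

Call:
drive_tool --increments '[[[-40,-23,7,0,0.6]]]'

```text
time: 15.97
position: [596.9, -280.5, 133.1]
orientation: [[-0.053, 0.075, 0.996], [0.019, 0.997, -0.074], [-0.998, 0.015, -0.055]]
ft_force: [0.2, 0.5, -1.5]
finger_gap: 54.4
```

```bash
python3 settle.py 4
```

```text
16.1667 [ 604.82 -286.8   143.12] x [-0.03  0.01 -1.  ] z [ 1.   -0.08 -0.03] gap 55.376155256137686 F [-0.1   0.75  0.84] vmax 2.362362289667792 j6 -21.538741832653766
```

Call:
drive_tool --increments '[[[-40,-23,7,0.06,0.6]]]'

```text
time: 16.25
position: [603.4, -300.0, 168.6]
orientation: [[-0.052, 0.133, 0.99], [0.019, 0.991, -0.132], [-0.998, 0.012, -0.054]]
ft_force: [0.2, 0.3, -2.4]
finger_gap: 54.9
```

```bash
python3 settle.py 4
```

```text
16.45 [ 610.98 -307.05  178.72] x [-0.03  0.01 -1.  ] z [ 0.99 -0.13 -0.03] gap 54.46275410938801 F [ 0.88  0.76 -0.35] vmax 2.1047637002223367 j6 -19.51122778534065
```

Call:
drive_tool --increments '[[[20,0,0,0,0.6],[25,0,0,0,0.6],[25,0,0,0,0.6]]]'

```text
time: 16.7
position: [612.1, -304.1, 110.7]
orientation: [[-0.02, 0.13, 0.991], [0.002, 0.991, -0.13], [-1.0, -0.001, -0.02]]
ft_force: [0.1, 0.5, -0.9]
finger_gap: 54.7
```

```bash
python3 settle.py 3;  python3 - <<'E'
from pins import *
st,p=pins("w11",[608.5,-312.5])
E
```

```text
16.85 [ 610.24 -303.44  108.77] x [-0.03  0.   -1.  ] z [ 0.99 -0.13 -0.03] gap 54.33572245184156 F [0.61 0.05 0.91] vmax 4.280758227104188 j6 -19.493258795653894
16.85 [ 610.24 -303.44  108.77] gap 54.33572245184156
[[-0.03  0.13  0.99]
 [ 0.    0.99 -0.13]
 [-1.    0.   -0.03]]
0.86 [ 608.18 -312.18] 0.87 tool shift [ 0.01 -8.93 -0.9 ]
```

View pics/w11.png

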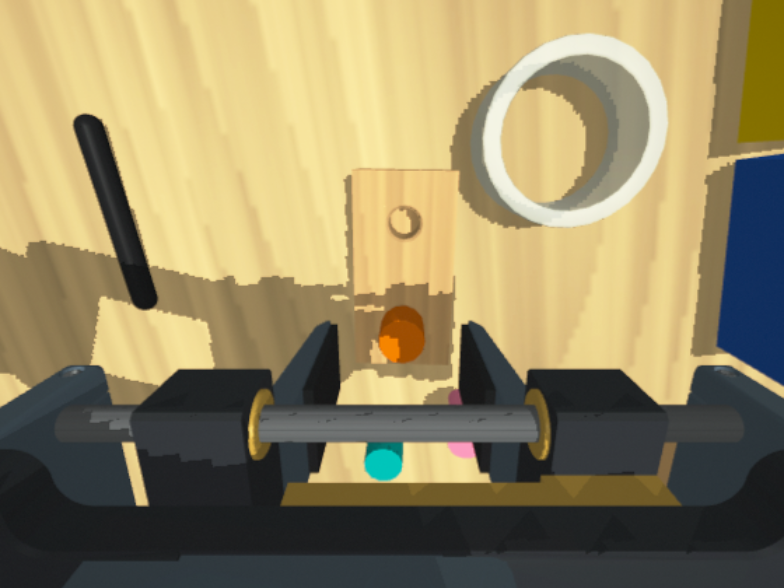

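Call:
drive_tool --increments '[[[-40,-4,0,0,0.6]]]'

```text
time: 17.03
position: [609.1, -306.3, 145.8]
orientation: [[-0.033, 0.13, 0.991], [0.009, 0.991, -0.13], [-0.999, 0.004, -0.034]]
ft_force: [-0.6, 0.1, -0.9]
finger_gap: 54.8
```

```bash
python3 settle.py 4
```

```text
17.2333 [ 614.4  -309.82  155.82] x [-0.01 -0.   -1.  ] z [ 0.99 -0.13 -0.01] gap 54.81707133022079 F [-1.17 -0.35  0.8 ] vmax 3.098737583107007 j6 -19.81632324058602
```

Call:
drive_tool --increments '[[[-40,-4,0,0,0.6]]]'

```text
time: 17.32
position: [610.1, -310.6, 186.1]
orientation: [[-0.029, 0.13, 0.991], [0.006, 0.991, -0.13], [-1.0, 0.003, -0.029]]
ft_force: [0.4, -0.0, -2.4]
finger_gap: 54.7
```

```bash
python3 settle.py 4
```

```text
17.5167 [ 614.98 -313.84  195.37] x [-0.01 -0.   -1.  ] z [ 0.99 -0.13 -0.01] gap 54.88341922396051 F [-0.07 -0.27  0.04] vmax 2.8275660172547212 j6 -20.122267275816704
```

Call:
drive_tool --increments '[[[35,0,0,0,0.6],[35,0,0,0,0.6],[20,0,0,0,0.6]]]'

```text
time: 17.77
position: [617.2, -315.4, 107.9]
orientation: [[0.001, 0.131, 0.991], [-0.009, 0.991, -0.131], [-1.0, -0.009, 0.002]]
ft_force: [-0.1, -0.3, -0.4]
finger_gap: 54.4
```

```bash
python3 settle.py 4
```

```text
17.9667 [ 618.53 -316.06  111.07] x [ 0.   -0.01 -1.  ] z [ 0.99 -0.13  0.  ] gap 54.63503806974109 F [-0.6  -0.17 -0.64] vmax 2.469161287067471 j6 -20.078207409359127
```

Call:
drive_tool --increments '[[[18,2,-10,0,0.6]]]'

```text
time: 18.05
position: [613.6, -315.1, 98.1]
orientation: [[0.014, 0.131, 0.991], [-0.016, 0.991, -0.131], [-1.0, -0.014, 0.016]]
ft_force: [-0.0, -0.6, 0.6]
finger_gap: 54.9
```

```bash
python3 settle.py 3;  python3 - <<'E'
from pins import *
st,p=pins("w12",[608.5,-312.5])
E
```

```text
18.2 [ 608.68 -312.87   93.66] x [ 0.   -0.01 -1.  ] z [ 0.99 -0.13  0.  ] gap 54.66833378727587 F [-0.23  0.97  0.76] vmax 2.4897001588419516 j6 -20.194656913814224
18.2 [ 608.68 -312.87   93.66] gap 54.66833378727587
[[ 0.    0.13  0.99]
 [-0.01  0.99 -0.13]
 [-1.   -0.01  0.  ]]
0.97 [ 608.34 -312.47] 0.93 tool shift [-0.01  0.35 -0.39]
```

Well aligned. Descend 41 mm in two settled steps, then grip.

Call:
drive_tool --increments '[[[20,0,0,0,0.6]]]'

```text
time: 18.38
position: [613.8, -315.6, 80.2]
orientation: [[0.016, 0.131, 0.991], [-0.017, 0.991, -0.131], [-1.0, -0.015, 0.018]]
ft_force: [0.8, 0.0, 0.7]
finger_gap: 54.6
```

```bash
python3 settle.py 5
```

```text
18.6333 [ 610.85 -314.06   75.89] x [ 0.01 -0.01 -1.  ] z [ 0.99 -0.13  0.01] gap 54.375272066175164 F [-0.15  0.15 -0.38] vmax 0.33710629625825 j6 -20.18402147319224
```

Call:
drive_tool --increments '[[[20,0,0,0,0.6]]]'

```text
time: 18.72
position: [614.3, -316.0, 60.9]
orientation: [[0.016, 0.131, 0.991], [-0.017, 0.991, -0.131], [-1.0, -0.015, 0.018]]
ft_force: [-0.3, -0.1, 0.7]
finger_gap: 55.3
```

```bash
python3 settle.py 5
```

```text
18.9667 [ 611.44 -314.53   56.84] x [ 0.01 -0.01 -1.  ] z [ 0.99 -0.13  0.01] gap 54.849301646259065 F [ 0.02 -0.05 -0.44] vmax 0.3677569918861628 j6 -20.17388042158851
```

Call:
drive_tool --increments '[[[4,1.5,-2.9,0,0.6]]]'

```text
time: 19.05
position: [610.1, -313.5, 54.5]
orientation: [[0.012, 0.131, 0.991], [-0.015, 0.991, -0.131], [-1.0, -0.013, 0.013]]
ft_force: [-1.0, 0.2, -0.8]
finger_gap: 55.1
```

```bash
python3 settle.py 4
```

```text
19.25 [ 608.79 -312.68   53.16] x [ 0.01 -0.01 -1.  ] z [ 0.99 -0.13  0.01] gap 54.6662361855052 F [-0.08  0.5   0.05] vmax 0.27899647836051494 j6 -20.137460061906186
```

Call:
drive_tool --increments '[[[0,0,0,0,0.1]]]' --force 25

```text
time: 19.33
position: [608.9, -312.8, 53.5]
orientation: [[0.009, 0.131, 0.991], [-0.013, 0.991, -0.131], [-1.0, -0.012, 0.011]]
ft_force: [0.2, -0.7, 0.7]
finger_gap: 50.6
```

```bash
python3 settle.py 8
```

```text
19.7333 [ 608.84 -312.73   53.21] x [ 0.01 -0.01 -1.  ] z [ 0.99 -0.13  0.01] gap 23.750095074746504 F [ 0.35 -0.37 -0.14] vmax 0.06834696540288794 j6 -20.137321805321168
```

Call:
drive_tool --increments '[[[-8,0,0,0,0.1],[-8,0,0,0,0.1],[-8,0,0,0,0.1],[-8,0,0,0,0.1]]]'

```text
time: 20.07
position: [607.5, -311.8, 85.4]
orientation: [[0.005, 0.131, 0.991], [-0.011, 0.991, -0.131], [-1.0, -0.011, 0.006]]
ft_force: [0.5, 0.5, -0.9]
finger_gap: 23.8
```

```bash
python3 settle.py 4
```

```text
20.2667 [ 607.7  -311.86   85.01] x [ 0.01 -0.01 -1.  ] z [ 0.99 -0.13  0.01] gap 23.925911887715113 F [-0.63 -0.26 -1.04] vmax 0.9273261564734494 j6 -20.152320326379755
```

Call:
drive_tool --increments '[[[-40,0,0,0,0.1]]]'

```text
time: 20.35
position: [602.4, -308.8, 116.6]
orientation: [[-0.01, 0.131, 0.991], [-0.003, 0.991, -0.131], [-1.0, -0.005, -0.01]]
ft_force: [-1.3, 0.6, -2.3]
finger_gap: 24.0
```

```bash
python3 settle.py 4
```

```text
20.55 [ 607.99 -311.64  126.03] x [ 0.01 -0.01 -1.  ] z [ 0.99 -0.13  0.01] gap 24.240431091774415 F [ 0.12 -0.67 -2.15] vmax 2.5273054074171064 j6 -20.17091485573011
```

Call:
drive_tool --increments '[[[-40,0,0,0,0.1]]]'

```text
time: 20.63
position: [602.5, -308.5, 156.6]
orientation: [[-0.01, 0.131, 0.991], [-0.004, 0.991, -0.131], [-1.0, -0.005, -0.009]]
ft_force: [-0.4, 0.0, -1.8]
finger_gap: 23.8
```

```bash
python3 settle.py 4
```

```text
20.8333 [ 607.78 -311.17  166.06] x [ 0.01 -0.01 -1.  ] z [ 0.99 -0.13  0.01] gap 24.017674129863888 F [-0.45  0.71 -1.48] vmax 2.3860172884073703 j6 -20.185053263130182
```

Call:
drive_tool --increments '[[[-38,0,0,0,0.1]]]'

```text
time: 20.92
position: [602.7, -308.2, 194.2]
orientation: [[-0.009, 0.131, 0.991], [-0.004, 0.991, -0.131], [-1.0, -0.005, -0.008]]
ft_force: [0.1, -0.3, -2.4]
finger_gap: 24.1
```

```bash
python3 settle.py 4
```

```text
21.1167 [ 607.36 -310.65  203.34] x [ 0.01 -0.01 -1.  ] z [ 0.99 -0.13  0.01] gap 24.005254264158 F [ 0.12 -0.18 -1.67] vmax 2.175519888308108 j6 -20.20208716589206
```

Call:
drive_tool --increments '[[[0,30,-4,0,0.1],[0,40,-6,0,0.1],[0,40,-6,0,0.1],[0,40,-6,0,0.1],[0,40,-6,0,0.1],[0,40,-6,0,0.1],[0,30,-4,0,0.1]]]'

```text
time: 21.7
position: [596.1, -45.5, 180.9]
orientation: [[-0.018, 0.144, 0.989], [-0.01, 0.99, -0.144], [-1.0, -0.012, -0.017]]
ft_force: [1.1, -0.1, -0.3]
finger_gap: 24.1
```

```bash
python3 settle.py 3
```

```text
21.85 [596.65 -46.17 181.08] x [-0.02 -0.01 -1.  ] z [ 0.99 -0.14 -0.02] gap 24.04522445203147 F [ 0.51  0.41 -0.06] vmax 3.0777751915242852 j6 3.2190109503938182
```

Call:
drive_tool --increments '[[[-12,30,-4,0,0.1],[-10,40,-5,0,0.1],[-8,40,-5,0,0.1],[-4,40,-5,0,0.1],[0,40,-5,0,0.1],[0,40,-5,0,0.1],[0,30,-4,0,0.1]]]'

```text
time: 22.43
position: [601.7, 210.6, 201.3]
orientation: [[-0.033, 0.159, 0.987], [-0.02, 0.987, -0.159], [-0.999, -0.025, -0.029]]
ft_force: [0.5, 0.1, -1.1]
finger_gap: 24.5
```

```bash
python3 settle.py 4; python3 - <<'E'
from sock import *
st,p=sock("w13")
for k in ("socket_left","boss_mouth","t_handle"):
    for d in env.landmark_of(p,k)[:3]: print(k,d["score"],np.array(d["at"])*[420,560],[ray(p,d["at"],z,st)[:2] for z in (46,80,124)])
E
```

```text
22.6333 [601.58 208.31 201.01] x [-0.03 -0.02 -1.  ] z [ 0.99 -0.16 -0.03] gap 24.16875734900608 F [-1.1   0.02 -1.34] vmax 1.7497057045057365 j6 27.595538023862346
22.6333 [601.58 208.31 201.01] [-0.03 -0.02 -1.  ] [ 0.99 -0.16 -0.03]
hole 145.5 ((286.8831787109375, 175.72882080078125), (15.407634735107422, 16.057432174682617), 95.38355255126953) ell [601.27 225.17] circ [601.24 225.08] diam 16.0296756448044
socket_left 0.7 [177.79 286.89] [array([600.9 , 222.83]), array([602.91, 230.49]), array([605.51, 240.4 ])]
t_handle 0.55 [285.18 293.5 ] [array([587.35,  83.05]), array([590.78, 105.37]), array([595.22, 134.26])]
```

View pics/w13.png

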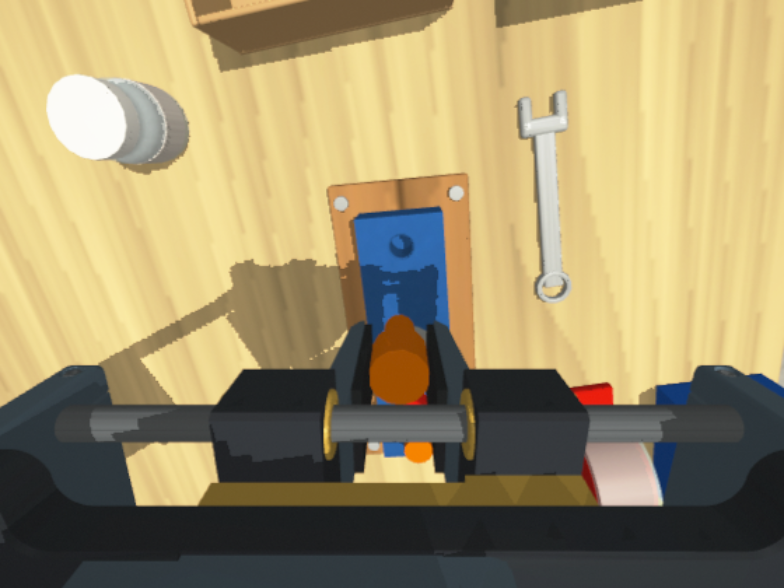

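Call:
drive_tool --increments '[[[35,6,0,-0.08,0.1],[35,6,0,0,0.1],[20,5,0,0,0.1]]]'

```text
time: 23.08
position: [607.0, 218.9, 117.4]
orientation: [[-0.016, 0.085, 0.996], [-0.015, 0.996, -0.085], [-1.0, -0.016, -0.014]]
ft_force: [0.1, 0.1, -1.7]
finger_gap: 24.4
```

```bash
python3 settle.py 5; python3 - <<'E'
from sock import *
st,p=sock("w14")
for k in ("socket_left",):
    for d in env.landmark_of(p,k)[:3]: print(k,d["score"],np.array(d["at"])*[420,560],[ray(p,d["at"],z,st)[:2] for z in (46,80,124)])
c=p["color"][175:265,235:335].astype(float)
c=np.clip((c-10)*2.,0,255).astype(np.uint8)
cv2.imwrite("pics/w14d.png",cv2.cvtColor(cv2.resize(c,None,fx=6,fy=6,interpolation=cv2.INTER_NEAREST),cv2.COLOR_RGB2BGR))
E
```

```text
23.3333 [608.72 220.12 121.22] x [-0.01 -0.01 -1.  ] z [ 1.   -0.08 -0.01] gap 24.03947784729219 F [ 0.47  1.   -0.94] vmax 0.974997298542879 j6 24.189059386138826
23.3333 [608.72 220.12 121.22] [-0.01 -0.01 -1.  ] [ 1.   -0.08 -0.01]
socket_left 0.58 [211.22 273.78] [array([597.94, 224.55]), array([600.59, 235.98]), array([604.02, 250.78])]
socket_left 0.23 [275.31 277.48] [array([595.3 , 160.22]), array([598.31, 180.57]), array([602.22, 206.9 ])]
```

View pics/w14d.png

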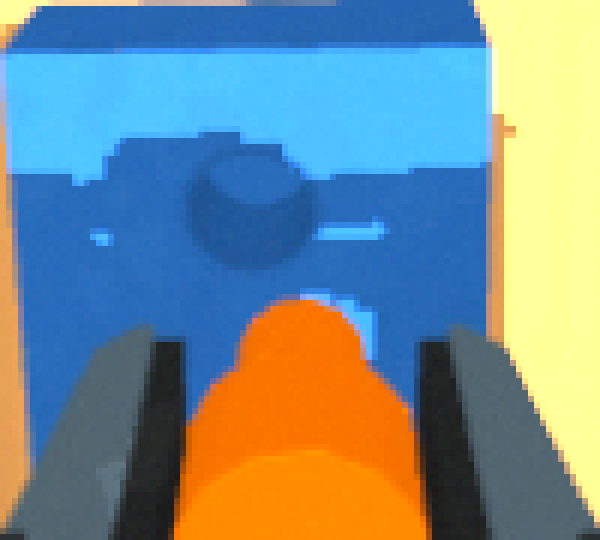

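```bash
python3 - <<'E'
from sock import *
st=env.sense(); p=env.grab_frame("wrist")
P=np.array(st["position"]);R=np.array(st["orientation"])
s=ray(p,(209.5,276.8),46,st,True); print(P,R[:,0],s,"sock tool",R.T@(s-P))
for y0 in (-1,0,1):
  q=[proj(p,P+R@np.array([35.2-h,y0+r*np.cos(a),r*np.sin(a)]),st) for a in np.linspace(0,6.28,30) for h,r in ((0,6.5),(2,8))]
  print(y0,min(v[0] for v in q),np.mean([v[1] for v in q]),"obs",175+298/6,235+300.5/6)
E
```

```text
[608.89 220.5  121.79] [-0.01 -0.01 -1.  ] [600.96 226.15  46.  ] sock tool [75.78  6.04 -7.69]
-1 225.6702337446802 285.6496809950605 obs 224.66666666666666 285.0833333333333
0 224.40830959639487 285.65079762142153 obs 224.66666666666666 285.0833333333333
1 223.14295104318956 285.65191724245597 obs 224.66666666666666 285.0833333333333
```

Call:
drive_tool --increments '[[[18,6.1,-7.4,0,0.1]]]'

```text
time: 23.57
position: [605.7, 227.1, 108.2]
orientation: [[-0.0, 0.085, 0.996], [-0.01, 0.996, -0.085], [-1.0, -0.01, 0.001]]
ft_force: [1.6, 0.6, -1.2]
finger_gap: 24.0
```

```bash
python3 settle.py 5
```

```text
23.8167 [602.28 227.03 104.59] x [-0.01 -0.01 -1.  ] z [ 1.   -0.08 -0.01] gap 24.212285082348554 F [ 0.13 -0.69 -0.89] vmax 0.5438348452958246 j6 24.94553436937671
```

Call:
drive_tool --increments '[[[15,0,0,0,0.1]]]'

```text
time: 23.9
position: [604.9, 227.6, 93.3]
orientation: [[-0.001, 0.083, 0.997], [-0.011, 0.996, -0.083], [-1.0, -0.011, -0.001]]
ft_force: [0.1, 0.5, -1.1]
finger_gap: 24.1
```

```bash
sed -i 's/precision=2/precision=3/' look.py; python3 settle.py 5; python3 - <<'E'
from sock import *
p=env.grab_frame("wrist"); c=p["color"][195:255,250:320].astype(float)
c=np.clip((c-10)*2.2,0,255).astype(np.uint8)
cv2.imwrite("pics/w15d.png",cv2.cvtColor(cv2.resize(c,None,fx=10,fy=10,interpolation=cv2.INTER_NEAREST),cv2.COLOR_RGB2BGR))
E
sed -i 's/34,.35+/35.2,0+/; s/32,.35+/33.2,0+/; s/P\[2\]-ZM,.35/P[2]-ZM,0/' al.py; python3 al.py
```

```text
24.15 [602.638 226.853  90.339] x [-0.008 -0.013 -1.   ] z [ 0.997 -0.083 -0.007] gap 24.15293373827878 F [ 0.278 -0.652 -0.557] vmax 0.28103326732826406 j6 24.951546611026195
-2 hole top 220.22738761053438 cols 273.8877636918612 297.32666391737337
-1 hole top 219.01725303366683 cols 273.8737746635204 297.34267225654264
0 hole top 217.80397876569734 cols 273.8597497829764 297.35872162383623
1 hole top 216.5875525718735 cols 273.8456889122245 297.37481217718346
2 hole top 215.36796215379152 cols 273.8315919125516 297.39094407532673
foot 224.40836830606864 [602.721 226.896  90.45 ]
```

View pics/w15d.png

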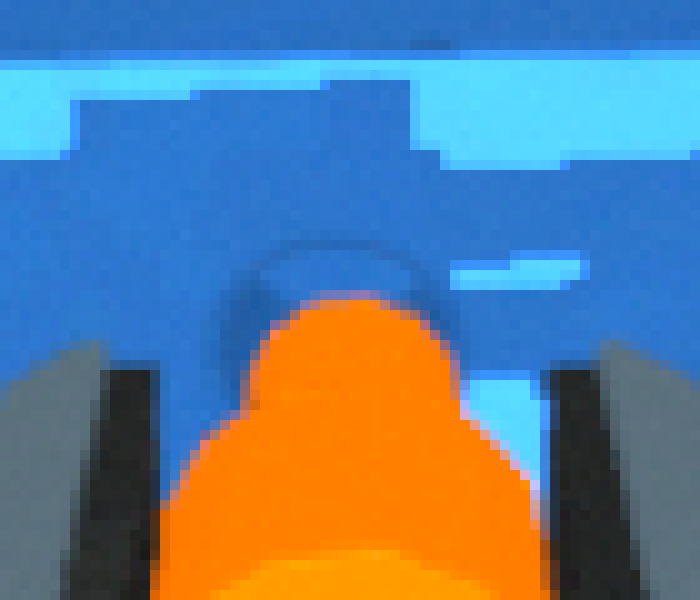

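Call:
drive_tool --increments '[[[9,-1,-0.8,0,0.1]]]'

```text
time: 24.33
position: [603.4, 226.6, 83.5]
orientation: [[-0.003, 0.083, 0.997], [-0.011, 0.996, -0.083], [-1.0, -0.011, -0.002]]
ft_force: [-0.6, 0.7, -0.8]
finger_gap: 24.2
```

```bash
python3 settle.py 4
```

```text
24.5333 [601.382 225.755  81.025] x [-0.009 -0.013 -1.   ] z [ 0.996 -0.083 -0.008] gap 24.063588575766712 F [ 0.662 -0.186 -1.935] vmax 0.5449532225864412 j6 24.911438428250037
```

Call:
drive_tool --increments '[[[9,0,0,0,0.1]]]'

```text
time: 24.62
position: [602.3, 225.8, 73.9]
orientation: [[-0.006, 0.083, 0.997], [-0.012, 0.996, -0.083], [-1.0, -0.013, -0.005]]
ft_force: [-0.2, -1.0, 0.3]
finger_gap: 24.2
```

```bash
python3 settle.py 4
```

```text
24.8167 [601.172 225.62   71.619] x [-0.009 -0.013 -1.   ] z [ 0.996 -0.083 -0.008] gap 24.087430732691615 F [-0.483  0.264 -1.083] vmax 0.6476560008499546 j6 24.915273925953247
```

Call:
drive_tool --increments '[[[5,0,0,0,0.1]]]'

```text
time: 24.9
position: [601.7, 225.6, 67.5]
orientation: [[-0.008, 0.083, 0.997], [-0.013, 0.996, -0.083], [-1.0, -0.013, -0.007]]
ft_force: [-1.0, -0.7, 0.6]
finger_gap: 24.0
```

```bash
python3 settle.py 4
```

```text
25.1 [601.153 225.629  66.399] x [-0.009 -0.013 -1.   ] z [ 0.996 -0.083 -0.008] gap 24.075962385056 F [-0.984  0.509 -1.253] vmax 0.37644149518274916 j6 24.918995786290502
```

It is in the socket with no side force; remaining ~16 mm.

Call:
drive_tool --increments '[[[9,0,0.3,0,0.1]]]'

```text
time: 25.18
position: [601.8, 225.4, 58.9]
orientation: [[-0.008, 0.083, 0.997], [-0.013, 0.996, -0.083], [-1.0, -0.014, -0.007]]
ft_force: [-2.0, -2.4, 0.4]
finger_gap: 23.7
```

```bash
python3 settle.py 4
```

```text
25.3833 [601.252 225.45   56.772] x [-0.01  -0.013 -1.   ] z [ 0.996 -0.083 -0.009] gap 24.109265109230233 F [-0.423 -0.829 -1.373] vmax 0.5456344456931795 j6 24.913336874412977
```

Call:
drive_tool --increments '[[[8,0,0,0,0.1]]]'

```text
time: 25.47
position: [601.5, 225.2, 50.2]
orientation: [[-0.009, 0.083, 0.997], [-0.013, 0.996, -0.083], [-1.0, -0.014, -0.008]]
ft_force: [-7.3, -1.1, 34.1]
finger_gap: 24.6
```

```bash
python3 settle.py 5
```

```text
25.7167 [601.508 225.344  49.553] x [-0.009 -0.013 -1.   ] z [ 0.996 -0.083 -0.008] gap 24.23606849188088 F [-2.099 -0.833  5.041] vmax 0.0400565680560327 j6 24.920297677103054
```

Call:
drive_tool --increments '[[[0,0,0,0,0.55],[0,0,0,0,0.55]]]'

```text
time: 25.88
position: [602.5, 225.9, 49.9]
orientation: [[-0.006, 0.083, 0.997], [-0.012, 0.996, -0.083], [-1.0, -0.012, -0.005]]
ft_force: [0.5, -0.4, -1.0]
finger_gap: 34.8
```

```bash
python3 settle.py 5
```

```text
26.1333 [602.047 225.655  49.569] x [-0.007 -0.012 -1.   ] z [ 0.997 -0.083 -0.006] gap 49.70981623297666 F [-0.481 -0.456  0.366] vmax 0.07446356535762697 j6 24.916529750155128
```

Call:
drive_tool --increments '[[[-20,0,0,0,0.55]]]'

```text
time: 26.22
position: [599.5, 224.9, 65.9]
orientation: [[-0.015, 0.083, 0.996], [-0.015, 0.996, -0.083], [-1.0, -0.016, -0.014]]
ft_force: [-0.5, -0.3, -0.3]
finger_gap: 50.1
```

```bash
python3 settle.py 3
```

```text
26.3667 [603.358 226.377  70.64 ] x [-0.004 -0.011 -1.   ] z [ 0.997 -0.083 -0.003] gap 50.326083076138495 F [-0.743 -0.084 -0.003] vmax 1.7849754594183553 j6 24.9023122191509
```

Call:
drive_tool --increments '[[[-40,0,0,0,0.55]]]'

```text
time: 26.45
position: [598.4, 224.9, 102.9]
orientation: [[-0.02, 0.083, 0.996], [-0.017, 0.996, -0.083], [-1.0, -0.018, -0.018]]
ft_force: [-1.0, 0.1, -1.4]
finger_gap: 50.1
```

```bash
python3 settle.py 3;  python3 - <<'E'
from pins import *
st,p=pins("w16",[601.5,225.5],cyl=[(13,46,71)])
E
```

```text
26.6 [605.421 227.519 113.027] x [ 0.002 -0.009 -1.   ] z [ 0.997 -0.083  0.003] gap 50.089186636505914 F [-0.191  0.314 -1.073] vmax 3.4080499274439724 j6 24.88011744435434
26.6 [605.421 227.519 113.027] gap 50.089186636505914
[[ 0.002  0.083  0.997]
 [-0.009  0.996 -0.083]
 [-1.    -0.009  0.003]]
0.96 [600.788 225.593] 0.88 tool shift [ 0.008 -2.305 -4.456]
```

Call:
drive_tool --increments '[[[-40,-20,0,0,0.55],[-40,-30,0,0,0.55],[-30,-30,0,0,0.55]]]'

```text
time: 26.95
position: [591.2, 151.9, 206.0]
orientation: [[-0.031, 0.076, 0.997], [-0.017, 0.997, -0.076], [-0.999, -0.019, -0.03]]
ft_force: [1.4, -0.6, 1.0]
finger_gap: 50.1
```

```bash
python3 settle.py 4
```

```text
27.15 [592.037 151.57  205.999] x [-0.028 -0.016 -0.999] z [ 0.996 -0.08  -0.027] gap 50.341732221318125 F [-0.149  1.009  0.172] vmax 1.7271515534259538 j6 18.273578712285776
```

View pics/w16.png

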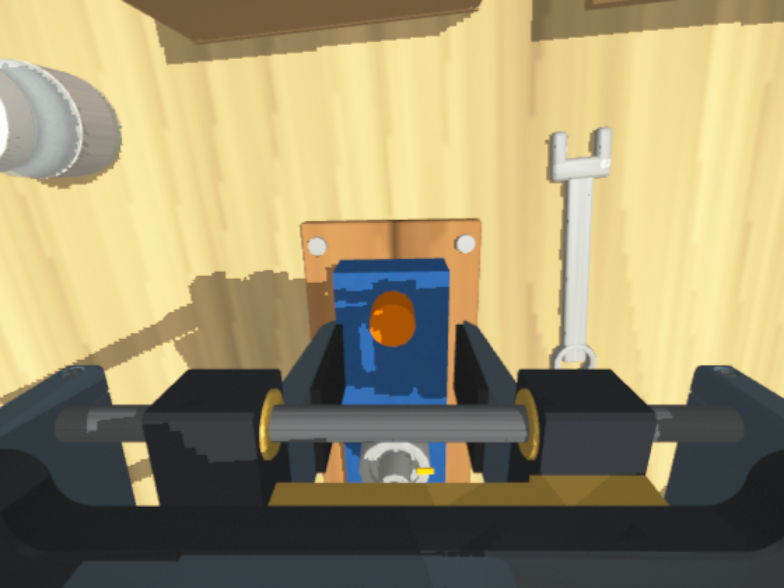

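Call:
drive_tool --increments '[[[-40,-40,3,0,0.55]]]'

```text
time: 27.23
position: [588.8, 125.9, 228.4]
orientation: [[-0.043, 0.075, 0.996], [-0.016, 0.997, -0.075], [-0.999, -0.019, -0.042]]
ft_force: [-0.8, -0.4, -0.6]
finger_gap: 50.1
```

```bash
python3 settle.py 4; python3 - <<'E'
from sock import *
st,p=look("w17",[("t_handle",124),("boss_mouth",80)])
hsv=cv2.cvtColor(p["color"],cv2.COLOR_RGB2HSV)
for nm,m,z in (("red",cv2.inRange(hsv,(0,180,90),(4,255,255))|cv2.inRange(hsv,(176,180,90),(180,255,255)),134),("yel",cv2.inRange(hsv,(24,180,150),(34,255,255)),134)):
    n,l,s,c=cv2.connectedComponentsWithStats(m)
    for i in range(1,n):
        if s[i,4]>12: print(nm,s[i],c[i],ray(p,c[i][::-1],134,st,True)[:2],ray(p,c[i][::-1],80,st,True)[:2])
E
```

```text
27.4333 [592.374 123.102 234.501] x [-0.03  -0.016 -0.999] z [ 0.996 -0.08  -0.029] gap 50.00649322135754 F [-0.71  -0.017  0.325] vmax 1.2954086974077008 j6 15.65560658059155
27.4333 [592.374 123.102 234.501] j6 15.65560658059155
[[-0.03   0.079  0.996]
 [-0.016  0.997 -0.08 ]
 [-0.999 -0.018 -0.029]]
t_handle 0.6 [193.788 290.024] [594.476 132.33  124.   ]
boss_mouth 0.61 [182.784 289.52 ] [593.441 132.98   80.   ]
red [268 170  44  43 650] [287.909 189.397] [593.12  139.573] [591.033 125.417]
red [388 220  40  44 972] [406.333 233.822] [706.094  86.036] [726.577  61.185]
red [395 253  12  11  89] [399.629 258.315] [700.68  59.36] [720.082  29.179]
yel [303 180   8   3  24] [306.5 181. ] [611.152 146.422] [612.668 133.635]
yel [302 204   5   6  23] [303.957 206.609] [607.266 121.335] [608.005 103.537]
yel [465 321  15  35 276] [472.464 337.406] [784.382 -44.315] [820.506 -95.209]
```

View pics/w17.png

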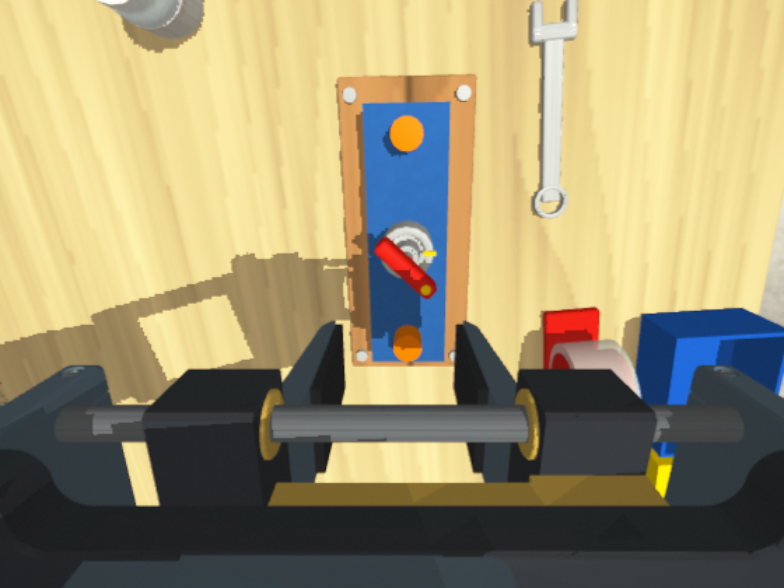

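```bash
cat > bar.py <<'E'
from look import *
def bar(name,zc):
    st=env.sense(); p=env.grab_frame("wrist"); save(p,name,1.4)
    P=np.array(st["position"]);R=np.array(st["orientation"])
    hsv=cv2.cvtColor(p["color"],cv2.COLOR_RGB2HSV)
    m=cv2.inRange(hsv,(0,150,60),(6,255,255))|cv2.inRange(hsv,(175,150,60),(180,255,255))|cv2.inRange(hsv,(18,150,80),(36,255,255))
    n,l,s,c=cv2.connectedComponentsWithStats(m)
    best=None
    for i in range(1,n):
        X=ray(p,c[i][::-1],zc,st,True)
        if s[i,4]>100 and np.hypot(X[0]-595,X[1]-135.7)<25: best=i
    if best is None: print("no bar"); return st,p
    ys,xs=np.nonzero(l==best); W=np.array([ray(p,(y,x),zc,st,True)[:2] for y,x in zip(ys,xs)])
    q=cv2.minAreaRect(W.astype(np.float32)); 
    u,sv,v=np.linalg.svd(W-W.mean(0),full_matrices=False)
    d=v[0]; ang=np.degrees(np.arctan2(d[1],d[0])); ang=(ang+90)%180-90
    zt=np.degrees(np.arctan2(R[1,2],R[0,2]))
    print(st["time"],P,"rect",q,"pca ang",ang,"cen",W.mean(0),"bar-vs-block cw",-4.2-ang,"tool z ang",zt)
    yel=cv2.inRange(hsv,(18,150,80),(36,255,255))&((l==best)*255).astype(np.uint8)
    yy,xx=np.nonzero(yel)
    if len(yy): 
        Y=ray(p,(yy.mean(),xx.mean()),zc+10,st,True)[:2]; d=Y-[595.1,135.7]; print("dot",Y,len(yy),"r",np.hypot(*d),"turn deg",-4.2-np.degrees(np.arctan2(d[1],d[0])))
    return st,p
E
python3 -c "
from bar import *
bar('w18',124)"
```

```text
27.5833 [591.88  123.559 233.948] rect ((594.4108276367188, 134.98892211914062), (14.737945556640625, 53.09794235229492), 42.81205749511719) pca ang -48.415590129471305 cen [593.633 135.76 ] bar-vs-block cw 44.2155901294713 tool z ang -4.513156322014745
dot [606.805 121.069] 37 r 18.737297075205568 turn deg 47.139365677901154
```

Call:
drive_tool --increments '[[[-40,10,3,-0.11,0.55]]]'

```text
time: 27.72
position: [590.1, 132.1, 263.7]
orientation: [[-0.055, -0.034, 0.998], [-0.022, 0.999, 0.032], [-0.998, -0.02, -0.056]]
ft_force: [0.3, 0.5, -1.1]
finger_gap: 50.2
```

```bash
python3 settle.py 4
```

```text
27.9167 [597.475 134.765 274.225] x [-0.03  -0.016 -0.999] z [ 0.999  0.032 -0.03 ] gap 50.240143584415534 F [-0.061 -0.753 -0.753] vmax 2.290661826542363 j6 10.178455316748867
```

Call:
drive_tool --increments '[[[38,0,0,-0.12,0.55],[38,0,0,-0.12,0.55],[20,0,0,-0.12,0.55]]]'

```text
time: 28.17
position: [598.1, 134.9, 179.3]
orientation: [[-0.017, -0.393, 0.919], [-0.013, 0.919, 0.393], [-1.0, -0.006, -0.02]]
ft_force: [-0.1, 0.7, -0.1]
finger_gap: 50.0
```

```bash
python3 settle.py 4
```

```text
28.3667 [599.968 135.184 183.284] x [-0.013 -0.012 -1.   ] z [ 0.923  0.385 -0.017] gap 50.04500639365637 F [-0.423  0.055  0.593] vmax 2.7075200982127794 j6 -10.5199589543949
```

Call:
drive_tool --increments '[[[0,0,0,-0.12,0.55],[0,0,0,-0.12,0.55],[0,0,0,-0.12,0.55]]]'

```text
time: 28.62
position: [603.4, 136.0, 189.0]
orientation: [[-0.003, -0.688, 0.725], [-0.01, 0.725, 0.688], [-1.0, -0.005, -0.009]]
ft_force: [-0.5, 0.3, -0.0]
finger_gap: 50.1
```

```bash
python3 settle.py 4; python3 -c "
from bar import *
bar('w19',124)"
```

```text
28.8167 [602.923 135.888 188.286] x [-0.004 -0.011 -1.   ] z [ 0.73   0.683 -0.01 ] gap 50.16688269199192 F [-0.051  0.693  0.688] vmax 0.8266445433776602 j6 -30.96173155055087
28.8167 [602.923 135.888 188.286] rect ((594.75634765625, 134.80441284179688), (11.614119529724121, 55.594627380371094), 42.26242446899414) pca ang -47.9138108800465 cen [593.717 135.672] bar-vs-block cw 43.713810880046495 tool z ang 43.07529259981246
dot [607.221 120.993] 49 r 19.058466352655802 turn deg 46.30493406572954
```

View pics/w19.png

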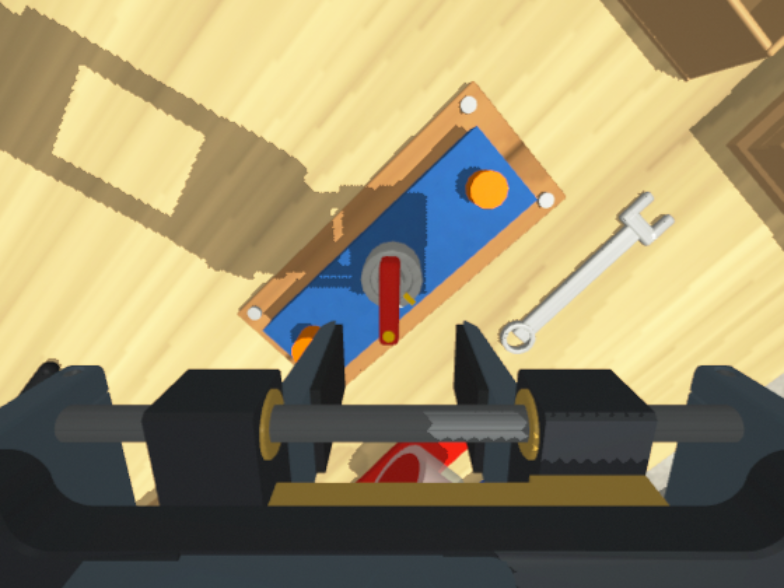

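Call:
drive_tool --increments '[[[38,5.2,-6,0,0.55]]]'

```text
time: 28.95
position: [600.9, 136.4, 157.0]
orientation: [[0.013, -0.681, 0.732], [-0.007, 0.732, 0.681], [-1.0, -0.014, 0.005]]
ft_force: [2.5, 0.7, 0.4]
finger_gap: 50.2
```

```bash
python3 settle.py 4; python3 -c "
from bar import *
bar('w20',124)"
```

```text
29.15 [594.357 135.086 149.879] x [-0.006 -0.011 -1.   ] z [ 0.731  0.683 -0.012] gap 49.89884348729521 F [ 0.672 -0.041  0.137] vmax 3.1553212756466 j6 -30.785433351425937
29.15 [594.357 135.086 149.879] rect ((595.2748413085938, 134.52635192871094), (11.544099807739258, 57.64433288574219), 42.64882278442383) pca ang -47.821902252598385 cen [593.858 135.801] bar-vs-block cw 43.62190225259838 tool z ang 43.04830063782203
dot [607.253 120.838] 66 r 19.198274801902375 turn deg 46.52598940264806
```

View pics/w20.png

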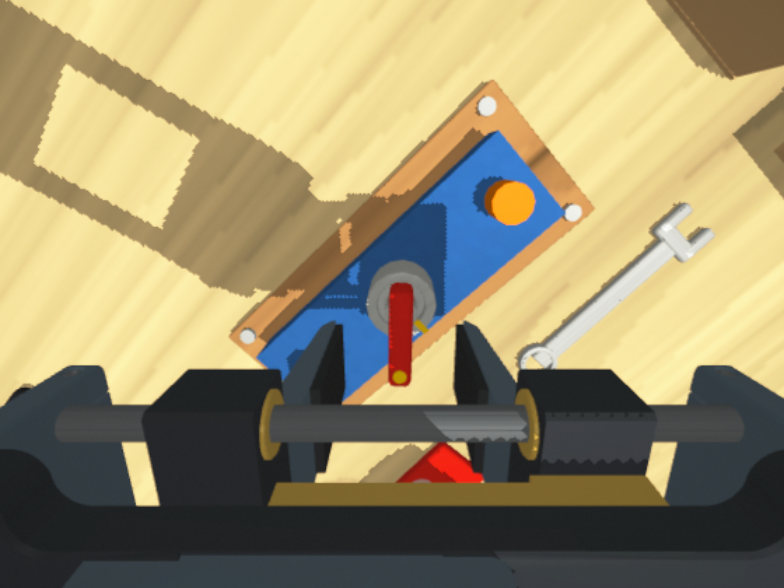

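Call:
drive_tool --increments '[[[22,0,1,0,0.55]]]'

```text
time: 29.28
position: [600.5, 136.7, 134.6]
orientation: [[0.009, -0.682, 0.731], [-0.008, 0.731, 0.682], [-1.0, -0.012, 0.001]]
ft_force: [0.9, -0.6, 0.2]
finger_gap: 50.6
```

```bash
python3 settle.py 4
```

```text
29.4833 [596.924 135.922 130.101] x [-0.002 -0.01  -1.   ] z [ 0.731  0.683 -0.009] gap 50.06717578154984 F [-0.128  0.319 -0.025] vmax 0.6396122239364228 j6 -30.723835972573013
```

Call:
drive_tool --increments '[[[19,0,0,0,0.55]]]'

```text
time: 29.57
position: [600.4, 136.5, 115.9]
orientation: [[0.007, -0.682, 0.731], [-0.008, 0.731, 0.682], [-1.0, -0.011, -0.0]]
ft_force: [-0.3, -0.4, 0.3]
finger_gap: 50.2
```

```bash
python3 settle.py 5
```

```text
29.8167 [597.558 135.849 112.37 ] x [-0.001 -0.01  -1.   ] z [ 0.731  0.682 -0.007] gap 50.39573942838829 F [0.403 0.055 0.327] vmax 0.2665387159803776 j6 -30.706523102969264
```

Call:
drive_tool --increments '[[[5,1.5,-2,0,0.55]]]'

```text
time: 29.9
position: [596.6, 135.8, 109.2]
orientation: [[0.003, -0.682, 0.731], [-0.009, 0.731, 0.682], [-1.0, -0.009, -0.004]]
ft_force: [0.2, 0.2, 0.4]
finger_gap: 50.3
```

```bash
python3 settle.py 4
```

```text
30.1 [595.051 135.528 107.713] x [-0.   -0.01 -1.  ] z [ 0.731  0.682 -0.007] gap 50.172812693845174 F [-0.485 -0.033 -0.981] vmax 0.0974333815703431 j6 -30.67645930627549
```

Call:
drive_tool --increments '[[[0,0,0,0,0]]]' --force 20

```text
time: 30.18
position: [595.1, 135.5, 107.9]
orientation: [[-0.0, -0.682, 0.731], [-0.01, 0.731, 0.682], [-1.0, -0.007, -0.007]]
ft_force: [-0.3, 0.0, 0.1]
finger_gap: 46.2
```

```bash
python3 settle.py 10
```

```text
30.6833 [594.809 135.263 107.634] x [-0.001 -0.01  -1.   ] z [ 0.731  0.682 -0.008] gap 11.999181599975483 F [-0.614 -0.539 -0.451] vmax 0.13652120438041127 j6 -30.67522405986435
```

Call:
drive_tool --increments '[[[0,0,0,-0.1,0],[0,0,0,-0.1,0],[0,0,0,-0.1,0],[0,0,0,-0.1,0]]]'

```text
time: 31.02
position: [594.8, 135.1, 108.0]
orientation: [[-0.001, -0.919, 0.393], [-0.01, 0.393, 0.919], [-1.0, -0.003, -0.009]]
ft_force: [0.0, 0.0, -0.5]
finger_gap: 12.0
```

```bash
cat >> settle.py <<'E'
R=np.array(s["orientation"]); print("zang",np.degrees(np.arctan2(R[1,2],R[0,2])),"torque",np.array(s["wrist_torque"]))
E
python3 settle.py 3
```

```text
31.1667 [594.79  135.173 108.087] x [-0.001 -0.01  -1.   ] z [ 0.4    0.916 -0.009] gap 12.0469849774839 F [-0.84  -0.337  2.008] vmax 0.9097858895134118 j6 -54.08332074148033
zang 66.4117399794832 torque [ 0.143 -0.073  0.054]
```

Call:
drive_tool --increments '[[[0,0,0,-0.12,0],[0,0,0,-0.12,0],[0,0,0,-0.12,0],[0,0,0,-0.1,0]]]'

```text
time: 31.5
position: [594.8, 135.1, 107.9]
orientation: [[-0.0, -0.998, -0.055], [-0.01, -0.055, 0.998], [-1.0, 0.001, -0.009]]
ft_force: [0.4, -0.6, -1.9]
finger_gap: 12.1
```

```bash
python3 settle.py 4;python3 -c "
from bar import *
bar('w21',124)"
```

```text
31.7 [594.752 135.096 107.85 ] x [-0.001 -0.01  -1.   ] z [-0.049  0.999 -0.01 ] gap 11.658581341137571 F [ 0.68  -0.325 -1.812] vmax 0.7006952371254214 j6 -80.47799845615143
zang 92.78697489166092 torque [ 0.254 -0.333  0.06 ]
31.7 [594.752 135.096 107.85 ] rect ((587.7012939453125, 134.83221435546875), (42.535160064697266, 12.695380210876465), 3.3756275177001953) pca ang 3.0717038791160007 cen [587.446 134.954] bar-vs-block cw -7.271703879116001 tool z ang 92.78697489166092
```

View pics/w21.png

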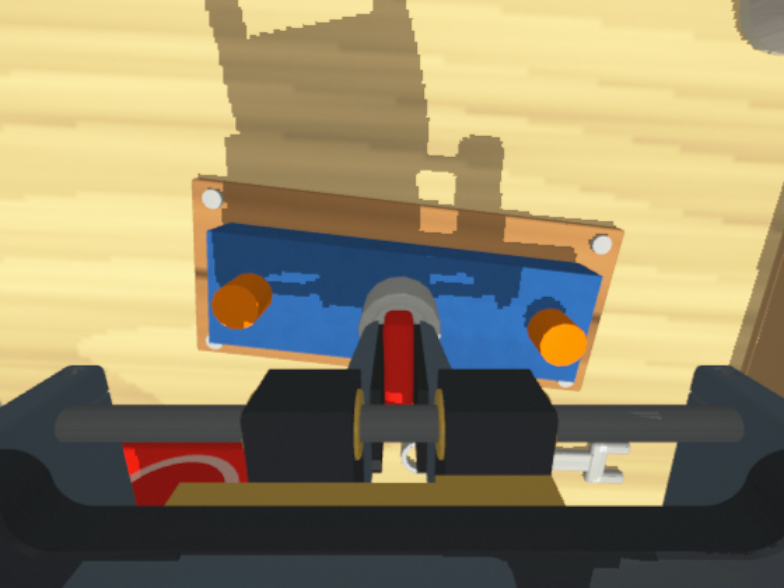

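Call:
drive_tool --increments '[[[0,0,0,-0.04,0]]]'

```text
time: 31.83
position: [594.8, 135.1, 107.7]
orientation: [[-0.001, -0.996, -0.087], [-0.01, -0.087, 0.996], [-1.0, 0.002, -0.01]]
ft_force: [-0.3, -0.7, -1.5]
finger_gap: 12.0
```

```bash
python3 settle.py 3; python3 settle.py 1
```

```text
31.9833 [594.766 135.077 107.766] x [-0.001 -0.01  -1.   ] z [-0.087  0.996 -0.01 ] gap 11.882600372824806 F [ 0.073 -0.514 -1.563] vmax 0.23634813644638739 j6 -82.67697777075233
zang 94.98470552837165 torque [ 0.268 -0.353  0.   ]
32.0333 [594.76  135.087 107.805] x [-0.001 -0.01  -1.   ] z [-0.087  0.996 -0.01 ] gap 11.967041928585848 F [ 0.473  0.339 -1.544] vmax 0.40832799461838615 j6 -82.69374111173995
zang 95.00405299988452 torque [ 0.222 -0.317 -0.009]
```

Call:
drive_tool --increments '[[[0,0,0,0,0.35]]]'

```text
time: 32.12
position: [594.6, 135.0, 107.9]
orientation: [[-0.001, -0.996, -0.086], [-0.01, -0.086, 0.996], [-1.0, 0.002, -0.01]]
ft_force: [-0.0, 0.5, -0.3]
finger_gap: 15.8
```

```bash
python3 settle.py 5; python3 -c "
from bar import *
bar('w22',116)"
```

```text
32.3667 [594.873 135.184 108.018] x [-0.   -0.01 -1.  ] z [-0.087  0.996 -0.009] gap 31.58543069370537 F [-0.435 -0.143 -0.497] vmax 0.11531951097738008 j6 -82.67052319372033
zang 94.98355027044857 torque [ 0.185 -0.167  0.048]
32.3667 [594.873 135.184 108.018] rect ((590.7029418945312, 134.84616088867188), (47.262413024902344, 12.087725639343262), 5.479710578918457) pca ang 4.613680916577152 cen [590.002 134.81 ] bar-vs-block cw -8.813680916577152 tool z ang 94.98355027044857
```

View pics/w22.png

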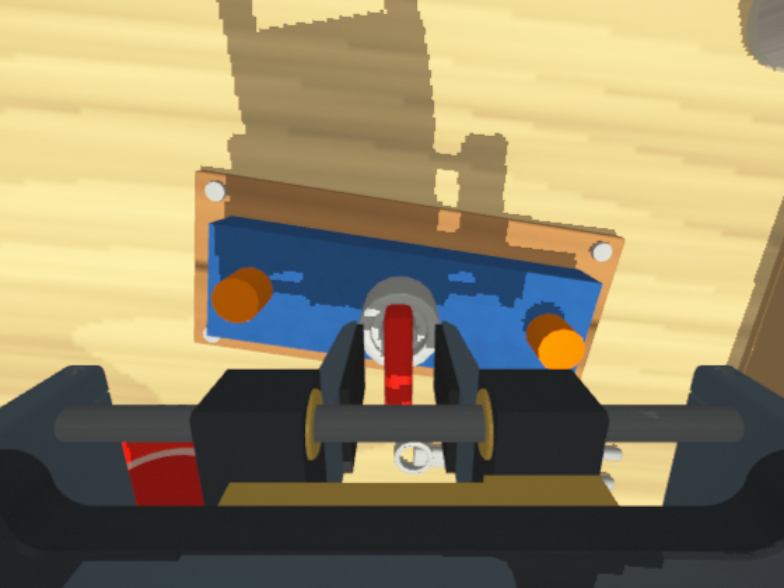

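```bash
cat > drop.py <<'E'
from bar import *
def edges(p,row):
    hsv=cv2.cvtColor(p["color"],cv2.COLOR_RGB2HSV)
    m=cv2.inRange(hsv,(0,150,40),(6,255,255))|cv2.inRange(hsv,(175,150,40),(180,255,255))
    return m
def run(axis=(595.0,135.3)):
    st=env.sense(); p=env.grab_frame("wrist")
    P=np.array(st["position"]);R=np.array(st["orientation"])
    m=edges(p,0); sub=np.zeros_like(m); sub[190:292,262:310]=m[190:292,262:310]
    ys,xs=np.nonzero(sub); top=ys.min()
    # widths
    for r in (235,245,255,265):
        c=xs[ys==r]; print("row",r,c.min() if len(c) else None,c.max()+1 if len(c) else None)
    print("top row",top)
    y=R[:,1].copy(); y[2]=0; y/=np.linalg.norm(y); z=np.array([-y[1],y[0],0])
    for zc in (125,123,117,115,113,109,107):
        e=np.array([axis[0],axis[1],zc+10])+26*y
        b=np.array([axis[0],axis[1],zc-10])+26*y
        w=[proj(p,np.array([axis[0],axis[1],zc+10])+15*y+s*6*z,st) for s in (-1,1)]
        print(zc,"top end row",proj(p,e,st)[0],"bottom end row",proj(p,b,st)[0],"cols at +15",w)
    return st,p
E
python3 -c "
from drop import *
run()"
```

```text
row 235 274 295
row 245 275 295
row 255 275 295
row 265 275 294
top row 218
125 top end row 233.42226257494409 bottom end row 220.57221576004574 cols at +15 [(np.float64(252.36048868262253), np.float64(295.0850539662309)), (np.float64(252.2791159721856), np.float64(272.883086657601))]
123 top end row 231.99707897098887 bottom end row 219.4400191342052 cols at +15 [(np.float64(250.73888277017386), np.float64(294.9931847661877)), (np.float64(250.65943887108347), np.float64(273.05483631395725))]
117 top end row 227.92154923802565 bottom end row 216.1856918148285 cols at +15 [(np.float64(246.0972541463185), np.float64(294.7302215484926)), (np.float64(246.0232034022211), np.float64(273.5464601370155))]
115 top end row 226.6258591386345 bottom end row 215.14587990646112 cols at +15 [(np.float64(244.62022289063418), np.float64(294.6465429686004)), (np.float64(244.5478485912099), np.float64(273.70290593823245))]
113 top end row 225.35978413440458 bottom end row 214.12739703456955 cols at +15 [(np.float64(243.176313618929), np.float64(294.56474085582556)), (np.float64(243.10555962739616), np.float64(273.8558454554566))]
109 top end row 222.91250876135368 bottom end row 212.15184610593465 cols at +15 [(np.float64(240.38350226785155), np.float64(294.40651909385167)), (np.float64(240.3158302545772), np.float64(274.1516668020586))]
107 top end row 221.7294327515324 bottom end row 211.19355588819502 cols at +15 [(np.float64(239.03253901249965), np.float64(294.3299826723919)), (np.float64(238.96633322702488), np.float64(274.2947667141202))]
```

Call:
drive_tool --increments '[[[7.5,0,0,0,0.35]]]'

```text
time: 32.55
position: [595.9, 135.3, 101.7]
orientation: [[0.003, -0.996, -0.087], [-0.009, -0.087, 0.996], [-1.0, -0.002, -0.009]]
ft_force: [-0.8, 0.5, 0.3]
finger_gap: 31.8
```

```bash
python3 settle.py 4
```

```text
32.75 [594.463 135.003  99.902] x [-0.002 -0.01  -1.   ] z [-0.087  0.996 -0.01 ] gap 31.90617940893766 F [ 0.025 -0.136 -1.001] vmax 0.5584686999060261 j6 -82.67002451073698
zang 94.99070881733435 torque [ 0.107 -0.13  -0.062]
```

Call:
drive_tool --increments '[[[0,0,0,0,0]]]' --force 20

```text
time: 32.83
position: [594.5, 135.0, 99.9]
orientation: [[-0.002, -0.996, -0.087], [-0.01, -0.087, 0.996], [-1.0, 0.002, -0.01]]
ft_force: [-0.9, 0.4, -0.4]
finger_gap: 27.7
```

```bash
python3 settle.py 6
```

```text
33.1333 [594.543 134.991 100.016] x [-0.001 -0.01  -1.   ] z [-0.087  0.996 -0.01 ] gap 12.180020180006153 F [-0.334 -1.005 -0.474] vmax 0.09683954332413225 j6 -82.67225402148574
zang 94.98510424021211 torque [ 0.155 -0.131 -0.064]
```

Gripped lower. First half turn forward: 180° ≈ 3.14 rad.

Call:
drive_tool --increments '[[[0.1,0,0,0.1,0],[0.1,0,0,0.12,0],[0.15,0,0,0.12,0],[0.15,0,0,0.12,0],[0.15,0,0,0.12,0],[0.15,0,0,0.12,0],[0.15,0,0,0.12,0],[0.15,0,0,0.12,0]]]'

```text
time: 33.8
position: [594.6, 135.3, 98.8]
orientation: [[-0.001, -0.629, 0.778], [-0.008, 0.778, 0.629], [-1.0, -0.006, -0.006]]
ft_force: [-0.0, -0.5, 0.5]
finger_gap: 11.9
```

```bash
python3 settle.py 2
```

```text
33.9 [594.593 135.308  98.77 ] x [-0.001 -0.008 -1.   ] z [ 0.774  0.634 -0.006] gap 12.25897603268055 F [0.439 0.135 0.123] vmax 6.180990150483513 j6 -27.071836706125264
zang 39.31380823916504 torque [ 0.248 -0.134 -0.051]
```

Call:
drive_tool --increments '[[[0.15,0,0,0.12,0],[0.15,0,0,0.12,0],[0.15,0,0,0.12,0],[0.15,0,0,0.12,0],[0.15,0,0,0.12,0],[0.15,0,0,0.12,0],[0.15,0,0,0.12,0],[0.15,0,0,0.12,0]]]'

```text
time: 34.57
position: [595.0, 135.4, 97.6]
orientation: [[-0.0, 0.284, 0.959], [-0.007, 0.959, -0.284], [-1.0, -0.007, 0.002]]
ft_force: [0.7, -0.9, -1.6]
finger_gap: 12.2
```

Call:
drive_tool --increments '[[[0.15,0,0,0.12,0],[0.15,0,0,0.12,0],[0.15,0,0,0.12,0],[0.15,0,0,0.12,0],[0.15,0,0,0.12,0],[0.15,0,0,0.12,0],[0.15,0,0,0.12,0],[0.15,0,0,0.12,0]]]'

```text
time: 35.23
position: [595.2, 135.2, 96.4]
orientation: [[0.0, 0.954, 0.299], [-0.007, 0.299, -0.954], [-1.0, -0.002, 0.006]]
ft_force: [-0.0, -0.3, -0.2]
finger_gap: 11.8
```

```bash
python3 settle.py 4
```

```text
35.4333 [595.257 135.261  96.347] x [ 0.    -0.007 -1.   ] z [ 0.306 -0.952  0.006] gap 11.766752450140022 F [-0.364 -1.125 -0.399] vmax 0.8436112290992569 j6 84.3342176121142
zang -72.18120421304695 torque [ 0.188 -0.014  0.055]
```

Call:
drive_tool --increments '[[[0.15,0,0,0.11,0],[0.15,0,0,0.11,0]]]'

```text
time: 35.6
position: [595.2, 135.1, 96.0]
orientation: [[0.0, 0.996, 0.093], [-0.007, 0.093, -0.996], [-1.0, -0.0, 0.007]]
ft_force: [0.4, -0.3, -0.8]
finger_gap: 11.9
```

```bash
python3 settle.py 4
```

```text
35.8 [595.253 135.15   96.059] x [ 0.    -0.007 -1.   ] z [ 0.098 -0.995  0.007] gap 11.779571259445646 F [ 0.365 -0.246 -0.989] vmax 0.863287763327772 j6 96.52881393582106
zang -84.3784337336175 torque [ 0.141  0.    -0.006]
```

Call:
drive_tool --increments '[[[0,0,0,0,1]]]'

```text
time: 35.88
position: [595.2, 135.1, 96.1]
orientation: [[0.0, 0.995, 0.101], [-0.007, 0.101, -0.995], [-1.0, -0.0, 0.007]]
ft_force: [-0.5, 0.2, 0.1]
finger_gap: 16.4
```

```bash
python3 settle.py 14; python3 -c "
from bar import *
bar('w23',112)"
```

```text
36.5833 [595.26  135.143  96.033] x [ 0.    -0.007 -1.   ] z [ 0.098 -0.995  0.007] gap 71.52714145162692 F [-0.721 -0.239 -0.078] vmax 0.0798076241893673 j6 96.52529755817561
zang -84.37357796770098 torque [ 0.057  0.065 -0.013]
36.5833 [595.26  135.143  96.033] rect ((603.6837768554688, 136.0375518798828), (47.92134475708008, 12.165629386901855), 5.057109832763672) pca ang 4.871557233903019 cen [602.158 135.845] bar-vs-block cw -9.071557233903018 tool z ang -84.37357796770098
dot [628.631 136.223] 55 r 33.53540343132075 turn deg -5.093796987739894
```

View pics/w23.png

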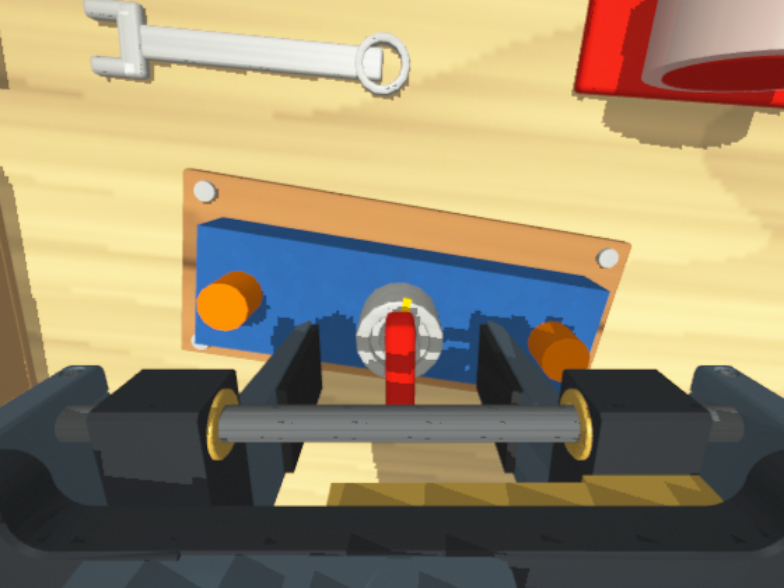

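Call:
drive_tool --increments '[[[0,0,0,-0.12,1],[0,0,0,-0.12,1],[0,0,0,-0.12,1],[0,0,0,-0.12,1],[0,0,0,-0.12,1],[0,0,0,-0.12,1],[0,0,0,-0.12,1],[0,0,0,-0.12,1]]]'

```text
time: 37.3
position: [595.3, 135.1, 96.1]
orientation: [[0.001, 0.457, 0.89], [-0.007, 0.89, -0.457], [-1.0, -0.006, 0.004]]
ft_force: [0.2, 0.1, 0.8]
finger_gap: 91.0
```

Call:
drive_tool --increments '[[[0,0,0,-0.12,1],[0,0,0,-0.12,1],[0,0,0,-0.12,1],[0,0,0,-0.12,1],[0,0,0,-0.12,1],[0,0,0,-0.12,1],[0,0,0,-0.12,1],[0,0,0,-0.12,1]]]'

```text
time: 37.97
position: [595.4, 135.1, 96.1]
orientation: [[0.001, -0.502, 0.865], [-0.007, 0.865, 0.502], [-1.0, -0.006, -0.003]]
ft_force: [-1.0, -0.1, -0.2]
finger_gap: 91.4
```

Call:
drive_tool --increments '[[[0,0,0,-0.12,1],[0,0,0,-0.12,1],[0,0,0,-0.12,1],[0,0,0,-0.12,1],[0,0,0,-0.12,1],[0,0,0,-0.12,1],[0,0,0,-0.12,1],[0,0,0,-0.12,1]]]'

```text
time: 38.63
position: [595.4, 135.1, 96.1]
orientation: [[0.001, -0.999, 0.045], [-0.007, 0.045, 0.999], [-1.0, -0.001, -0.006]]
ft_force: [0.1, -0.6, -0.1]
finger_gap: 91.3
```

```bash
python3 settle.py 4
```

```text
38.8333 [595.444 135.161  96.067] x [ 0.001 -0.007 -1.   ] z [ 0.055  0.998 -0.006] gap 91.58392824103261 F [-0.044 -0.021 -0.308] vmax 0.4247345149397203 j6 -74.7289587410438
zang 86.87039369434822 torque [ 0.116 -0.082  0.015]
```

Call:
drive_tool --increments '[[[0,0,0,-0.08,0.3],[0,0,0,-0.072,0.3]]]'

```text
time: 39.0
position: [595.4, 135.2, 96.0]
orientation: [[0.001, -0.995, -0.096], [-0.006, -0.096, 0.995], [-1.0, -0.0, -0.006]]
ft_force: [-0.4, 0.6, 0.4]
finger_gap: 81.0
```

```bash
python3 settle.py 6; python3 -c "
from bar import *
bar('w24',112)
from drop import run
run((595.2,135.3))"
```

```text
39.3 [595.418 135.175  96.074] x [ 0.001 -0.006 -1.   ] z [-0.094  0.996 -0.006] gap 56.67511024505351 F [1.083 0.463 0.183] vmax 0.5483829014605831 j6 -83.23604968768912
zang 95.37307554424487 torque [ 0.15  -0.132 -0.018]
39.3 [595.418 135.175  96.074] rect ((588.2169189453125, 134.41513061523438), (43.227298736572266, 11.818485260009766), 5.906457901000977) pca ang 5.710630626584361 cen [587.989 134.577] bar-vs-block cw -9.91063062658436 tool z ang 95.37307554424487
dot [576.115 133.367] 126 r 19.12773677617439 turn deg 168.7928751312731
row 235 274 295
row 245 274 295
row 255 274 295
row 265 274 295
top row 221
125 top end row 242.10114683026677 bottom end row 227.27867818668227 cols at +15 [(np.float64(262.2958875504003), np.float64(295.92932002796283)), (np.float64(262.23569275965053), np.float64(271.99606983500115))]
123 top end row 240.44454190772706 bottom end row 225.9849022706374 cols at +15 [(np.float64(260.4171620163752), np.float64(295.80793036664477)), (np.float64(260.358509117057), np.float64(272.18060174971004))]
117 top end row 235.7247476995169 bottom end row 222.2
[... 299 characters left out ...]
, (np.float64(253.30625447494296), np.float64(272.8738562734527))]
113 top end row 232.7712319843539 bottom end row 219.94016285498915 cols at +15 [(np.float64(251.70084645038304), np.float64(295.24474507143543)), (np.float64(251.64908554303997), np.float64(273.0367601838968))]
109 top end row 229.95918426675465 bottom end row 217.7032657018426 cols at +15 [(np.float64(248.50072526137706), np.float64(295.03797637623495)), (np.float64(248.45138666859646), np.float64(273.3511020962033))]
107 top end row 228.60307221417838 bottom end row 216.62031948550992 cols at +15 [(np.float64(246.9563422672676), np.float64(294.9381895126378)), (np.float64(246.908151930094), np.float64(273.50280598637124))]
```

View pics/w24.png

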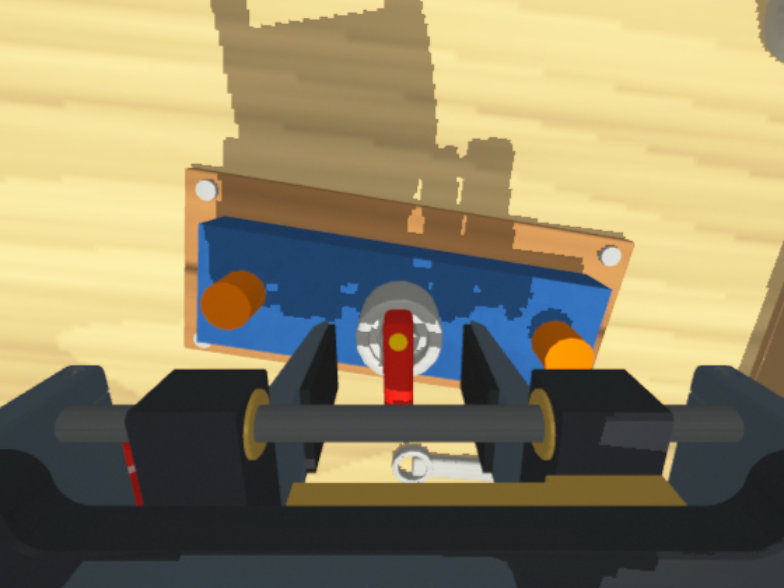

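Call:
drive_tool --increments '[[[0,0,0,0,0]]]' --force 20

```text
time: 39.48
position: [595.4, 135.2, 96.1]
orientation: [[0.001, -0.996, -0.094], [-0.006, -0.094, 0.996], [-1.0, -0.0, -0.006]]
ft_force: [0.1, -0.9, -0.3]
finger_gap: 42.0
```

```bash
python3 settle.py 14
```

```text
40.1833 [595.436 135.088  96.082] x [ 0.001 -0.007 -1.   ] z [-0.094  0.996 -0.007] gap 11.941331582070605 F [-0.348 -0.251 -1.118] vmax 0.06803563501862905 j6 -83.27803608479324
zang 95.41420206601768 torque [ 0.148 -0.091  0.029]
```

Call:
drive_tool --increments '[[[0.1,0,0,0.1,0],[0.1,0,0,0.12,0],[0.15,0,0,0.12,0],[0.15,0,0,0.12,0],[0.15,0,0,0.12,0],[0.15,0,0,0.12,0],[0.15,0,0,0.12,0],[0.15,0,0,0.12,0]]]'

```text
time: 40.85
position: [595.2, 134.6, 94.8]
orientation: [[0.0, -0.635, 0.773], [-0.007, 0.773, 0.635], [-1.0, -0.006, -0.004]]
ft_force: [0.4, -0.5, 0.0]
finger_gap: 11.7
```

Call:
drive_tool --increments '[[[0.15,0,0,0.12,0],[0.15,0,0,0.12,0],[0.15,0,0,0.12,0],[0.15,0,0,0.12,0],[0.15,0,0,0.12,0],[0.15,0,0,0.12,0],[0.15,0,0,0.12,0],[0.15,0,0,0.12,0]]]'

```text
time: 41.52
position: [594.7, 134.6, 93.5]
orientation: [[-0.001, 0.307, 0.952], [-0.007, 0.952, -0.307], [-1.0, -0.007, 0.001]]
ft_force: [0.5, 0.1, -1.2]
finger_gap: 11.9
```

Call:
drive_tool --increments '[[[0.15,0,0,0.12,0],[0.15,0,0,0.12,0],[0.15,0,0,0.12,0],[0.15,0,0,0.12,0],[0.15,0,0,0.12,0],[0.15,0,0,0.12,0],[0.1,0,0,0.1,0]]]'

```text
time: 42.1
position: [594.4, 134.9, 92.5]
orientation: [[-0.001, 0.92, 0.392], [-0.006, 0.392, -0.92], [-1.0, -0.004, 0.005]]
ft_force: [0.6, -0.1, -0.3]
finger_gap: 11.4
```

```bash
python3 settle.py 4
```

```text
42.3 [594.433 134.822  92.538] x [-0.001 -0.006 -1.   ] z [ 0.399 -0.917  0.005] gap 12.019827123768348 F [-0.084 -0.942  0.003] vmax 0.22322337343235527 j6 78.5318536491158
zang -66.45395613044641 torque [ 0.071 -0.07  -0.044]
```

Call:
drive_tool --increments '[[[0.15,0,0,0.12,0],[0.15,0,0,0.12,0],[0.1,0,0,0.1,0],[0.05,0,0,0.04,0]]]'

```text
time: 42.63
position: [594.4, 135.1, 92.0]
orientation: [[-0.001, 1.0, 0.024], [-0.006, 0.024, -1.0], [-1.0, -0.002, 0.006]]
ft_force: [0.9, -1.0, 0.1]
finger_gap: 11.6
```

```bash
python3 settle.py 4; python3 -c "
from bar import *
bar('w25',108)
from drop import run
run((594.8,135.2))
p=env.grab_frame('scene'); save(p,'s25',1.4)
c=p['color'][150:250,260:400]; cv2.imwrite('pics/s25c.png',cv2.cvtColor(cv2.resize(c,None,fx=5,fy=5,interpolation=cv2.INTER_CUBIC),cv2.COLOR_RGB2BGR))
"
```

```text
42.8333 [594.362 135.027  92.018] x [-0.002 -0.006 -1.   ] z [ 0.028 -1.     0.006] gap 11.835959052563535 F [-0.37  -1.006 -0.986] vmax 0.47812690758008614 j6 100.49170112060867
zang -88.41703630447931 torque [ 0.117  0.014 -0.033]
42.8333 [594.362 135.027  92.018] rect ((602.779052734375, 135.59222412109375), (47.9593620300293, 12.899835586547852), 2.233957290649414) pca ang 1.495477579150787 cen [601.272 135.349] bar-vs-block cw -5.695477579150787 tool z ang -88.41703630447931
dot [616.592 135.438] 183 r 21.49379834277179 turn deg -3.5027671140858363
row 235 274 297
row 245 274 297
row 255 274 297
row 265 275 297
top row 221
125 top end row 242.96618408213976 bottom end row 227.61681511523562 cols at +15 [(np.float64(263.69252600851763), np.float64(297.869391886006)), (np.float64(263.74695019667365), np.float64(273.2081157554629))]
123 top end row 241.245167063387 bottom end row 226.2823111969732 cols at +15 [(np.float64(261.73802654905666), np.float64(297.67884657444324)), (np.float64(261.7910369135605), np.float64(273.3422152865798))]
117 top end row 236.34949597421937 bottom en
[... 314 characters left out ...]
 (np.float64(254.4566803855364), np.float64(273.8450667063966))]
113 top end row 233.29166018117624 bottom end row 220.05841883690306 cols at +15 [(np.float64(252.68964095428112), np.float64(296.79671409599666)), (np.float64(252.73634853129047), np.float64(273.9630145198358))]
109 top end row 230.38438408223425 bottom end row 217.75986429238782 cols at +15 [(np.float64(249.37562523229286), np.float64(296.4736287376388)), (np.float64(249.42012418270983), np.float64(274.190378449547))]
107 top end row 228.98377325380332 bottom end row 216.64796628283761 cols at +15 [(np.float64(247.77781380382712), np.float64(296.3178571537779)), (np.float64(247.82126700980544), np.float64(274.2999978273898))]
```

View pics/w25.png

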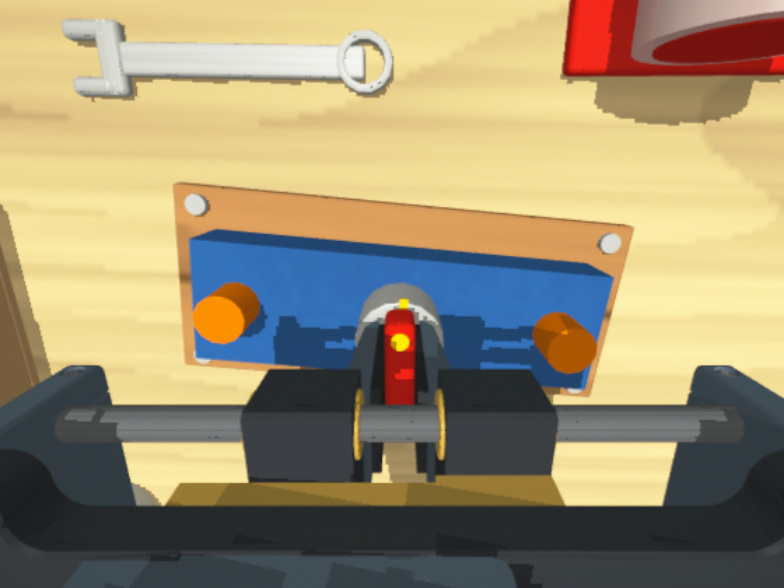

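View pics/s25.png

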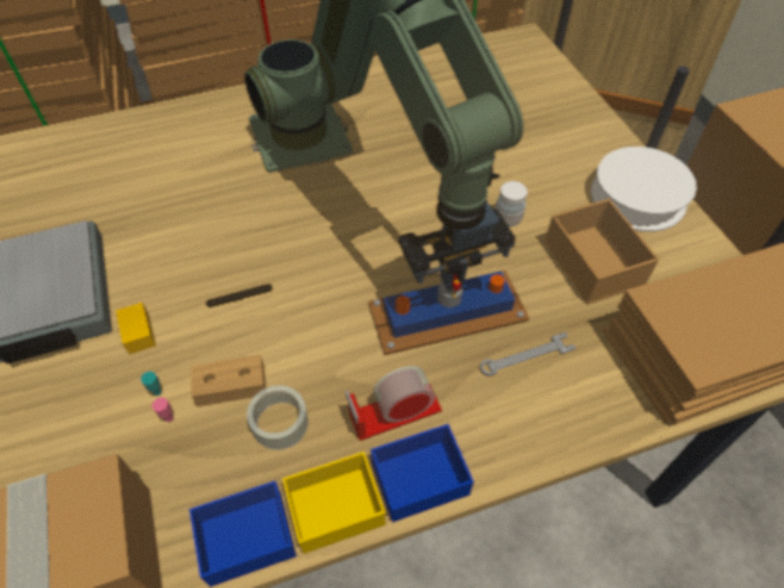

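```bash
python3 settle.py 2; python3 -c "
from h import *
print(env.close_job())"
```

```text
43.0833 [594.349 135.056  92.037] x [-0.002 -0.006 -1.   ] z [ 0.026 -1.     0.006] gap 11.921401312759437 F [-0.099 -0.611  0.127] vmax 0.2611492485764419 j6 100.58352400403996
zang -88.50650758726535 torque [ 0.143 -0.007  0.058]
the job is handed in; nothing more can be done
None
```

The job is handed in at 43.1 s, with both orange pins in their sockets, the bolt started, and the T-handle still gripped. No verdict is reported on hand-in.

**Pins:** Each one stopped against the block and pushed back when pressed (peaks of about 32–34 N). In the pictures both stand centred on their sockets.

**Bolt:** I turned it back to about -0.15 rad and opened the fingers. The handle dropped about 6–8 mm, and its weight went off the wrist at the same moment. I then turned it forward about 363° in two grips. It ended at about 6.18 rad, where the picture shows the yellow dot some 5° short of the mark. The forces at the end were near zero.

**Checks that failed or disagreed:**
- **Knock on the first pin:** On my first descent a tilt built up in the arm, and a fingertip pressed on that pin's head, with the wrist reading 76 N. This is under the 120 N wrist limit, and the pin stayed upright. I corrected the tilt before gripping.
- **Handle height:** The last picture's direct estimate gave about 112 mm, against the 108 mm expected. The half-turn pictures and the tool height support about 108 mm, so I took that.
- **Second pin seating:** It stopped about 1 mm lower in the grip than I calculated, so it probably slid slightly in the fingers.

The loose objects look unmoved in the last scene picture.

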